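Load the bench press and hold the bearing down

TASK

Clear the finished hub out of the steel catch tray into the grey tote, and load the next one: fit the 47 mm ball bearing (the smaller of the two lying in front of the press) over the stub axle on the press shuttle so that it sits flat on its shoulder, then slide the shuttle fully home under the ram. Pull the spring-return lever down into its hold band (between the two bars on the dial plate) and finish there still holding it, because the bonded joint has to set under pressure. Leave the larger bearing, the grease tin and the caliper where they are.

Things in the scene. Friction and masses are not known exactly. Their poses are not given: they have to be found in the camera images.
- hub_mid (a point): the finished hub, loose, about 0.3 kg: a steel flange, 60 mm diameter and 8 mm thick, with a 47 mm ball bearing fixed on top (bearing from 10 to 24 mm above the underside). The point is on its axis, 12 mm above its underside; z is up its axis. Grip it across the bearing. It stands in the catch tray.
- tray: shallow steel catch tray with a rubber mat, fixed, 170 mm (its x) by 110 mm (its y), rim 11 mm high; origin at the centre of its underside on the bench. The hub stands on the mat, 3.5 mm above the bench.
- tote: open grey plastic tote, fixed, outside 210 mm (its x) by 140 mm (its y) by 61 mm high, walls 3 mm with an outward rim, floor 3 mm thick; origin at the centre of its underside on the bench
- bearing_mid (a point): the bearing to fit: loose ball bearing lying flat on the bench, 47 mm outside diameter, 20 mm bore, 14 mm thick, 0.1 kg; the point is its centre, 7 mm above its underside, z along its axis. It is the smaller of the two bearings lying in front of the loading place, near the bench edge; those far back are stock.
- axle_seat (a point): on the axis of the shuttle's steel stub axle, at the top of the shoulder that the bearing's underside must rest on, 43.5 mm above the bench. Axle 17 mm in diameter, standing 12.5 mm above this point, top 3 mm tapered; shoulder 27 mm in diameter, 2 mm above a 60 mm flange. z is up; y points along the shuttle way from the ram out to the loading place (push home along -y).
- shuttle_grip (a point): point at the middle of the black upright post on the outer end of the shuttle, 110 mm out from the axle along the same y axis, 56.5 mm above the bench; the post is round, 18 mm in diameter, and can be gripped from 48 to 69 mm above the bench
- shuttle (a joint): travel of the shuttle in m: 0 to 0.02 at the loading place (open above), 0.16 fully home at its stop under the ram; moves stiffly, about 3 N, stays where left. The press head above the home place is 64 mm wide along y, from 105 to 195 mm above the bench.
- lever_pivot (a point): axis of the hand lever on the right of the press head, 150 mm above the bench, in the lever's plane of swing; frame fixed to the press: x from the robot's side to the column, y to the loading place; the lever swings about y. In the band the arm, seen from the side, lies between the two raised bars on the round dial plate behind it.
- lever (a joint): angle of the hand lever in rad: 0 up (arm 35 deg above level, pointing to -x of lever_pivot), kept there by its return spring; grows as the ball goes down; stop at 1.0. The foot meets the bearing at about 0.6. HOLD BAND 0.70 to 0.92, middle 0.81: arm 5 to 18 deg below level, ball centre 101 to 136 mm above the bench. Ball force about 4 N to start, 8 to 10 N in the band; let go, it springs up.
- lever_ball (a point): black ball at the end of the lever, 34 mm in diameter; the point is its centre, 160 mm from the lever's axis, 242 mm above the bench when the lever is up. It can be gripped from above along y (across the lever's swing) or pressed down.
- press_foot: round steel foot under the ram, 36 mm in diameter, origin at the centre of its lower face; 70 mm above the bench when raised; goes down 22 mm per rad of lever until it meets the bearing
- large_bearing: bystander: ball bearing 62 mm in diameter, 16 mm thick, lying in front of the press near the one to fit; origin at the centre of its underside
- grease_tin: bystander: round brown tin, 68 mm in diameter, 58 mm high; origin at the centre of its underside
- caliper: bystander: digital caliper lying flat, 210 mm long; origin at the middle of its underside

How it is judged:
On the way, in this order (a step that is already met when the one before it is completed fails the run):
1. the bearing sits on the axle, flat on its shoulder (horizontal distance between bearing_mid and axle_seat below 0.004 m and z of bearing_mid in the frame of axle_seat below 0.01 m and angle between bearing_mid's own z axis and vertical below 0.12 rad), for 0.2 s.
2. the shuttle is fully home under the ram, the bearing on it (value of joint shuttle above 0.156 m and horizontal distance between bearing_mid and axle_seat below 0.004 m), for 0.2 s.
3. the lever is in its hold band and the foot loads the bearing (value of joint lever between 0.7 and 0.92 rad and contact force between press_foot and anything else above 5 N), for 0.2 s.
At the end, for the whole second after the job is handed in: The robot holds the lever still in the band (0.70 to 0.92 rad), the foot presses over 5 N; the bearing is on the axle (within 4 mm, underside within 3 mm of the shoulder, level within 7 deg), the shuttle within 4 mm of its stop, the finished hub in the tote below its rim (all of step 2 and all of step 3 and velocity of joint lever between -0.1 and 0.1 rad/s and contact force between any of the fingers, the arm and lever above 2 N and z of bearing_mid in the frame of axle_seat below 0.01 m and angle between bearing_mid's own z axis and vertical below 0.12 rad and x of hub_mid in the frame of tote between -0.1 and 0.1 m and y of hub_mid in the frame of tote between -0.066 and 0.066 m and height (world z) of hub_mid below 0.055 m); the arm keeps its last pose, push and grip.
It fails at once if the larger bearing was disturbed (30 mm) (distance of large_bearing from where it was at the start of the episode above 0.03 m).
It fails at once if the grease tin was disturbed (30 mm) (distance of grease_tin from where it was at the start of the episode above 0.03 m).
It fails at once if the caliper was disturbed (30 mm) (distance of caliper from where it was at the start of the episode above 0.03 m).
It also fails if it takes over 72 s, if anything falls off the work surface, if the arm or the gripper's body presses on something with over 40 N, if the wrist force passes 120 N, or if a joint passes its speed limit or range.

ROBOT

A 6-joint arm with a two-finger parallel gripper is mounted at the origin on a cart in front of the work surface, level with it; the furniture and walls round the work are solid. World frame = base frame: x ahead of the robot, y to its left, z up, the work surface at z = 0. Lengths are in m, angles in rad, forces in N, time in s.
With the tool pointing down it reaches from about 0.35 to 0.725 m from the base axis. Payload 6 kg.
Tool frame: the origin (TCP) lies between the finger pads; the fingertips stand robot.tips_ahead ahead of it and the grasp point (between the pads) is the TCP (robot.tips_ahead is the distance from the TCP to the fingertips, in m); z points along the fingers, y is the direction in which the jaws open and shut (so a half turn about z gives the same grasp; the last joint's range is limited). The gripper opens to 85 mm and grips with 20 to 120 N. Pads are 22 mm wide; open, the fingers measure 114 mm over their backs; the gripper's body (76 mm by 85 mm) begins 54 mm behind the grasp point. The pads swing forward as they close: fully open they stand 13 mm farther back than shut.
Start: joints at [1.544, 0.04, 0.085, 0, -1.615, -0.334], TCP at [0.212, 0.561, 0.25] pointing down, gripper open.
Joint ranges: [-2.56, 2.56], [-1.29, 2.01], [-1.08, 1.49], [-3.29, 1.98], [-2.81, -0.18], [-2.99, 2.99]. Speed limits (rad/s): [2.57, 2.57, 3.01, 3.14, 3.14, 3.14].

INTERFACE

Orientations are given as a unit quaternion [x, y, z, w].
In Python, from workcell import robot, camera, camera_info, models gives the robot as it stands. The module is installed in compiled form; this text tells all that it offers.
- The arm moves only by the tool servo_tool, never from a script. Its argument "series" is a list of rows, each an object with "fingers": the gripper's target within -1 to 1 (shut at 1, half-way at 0, fully open at -1); "offset": the shift along the tool's x, y, z in m, a list of three; "angular": the turn, a rotation vector about the tool's x, y, z in rad, a list of three. A call has 1 to 10 rows; each row shifts and turns the pose as measured when the row begins, along the tool's axes as they then stand; what a row does not reach is not made up. A row lasts 1/12 s, in which the tool goes at most 41.7 mm and 7.16 degrees, less where a joint would pass 70% of its speed; a pose out of reach is approached as far as the arm can. A call with a gripper value outside its range is refused whole. The fingers move at their own pace and stop on an object; "force" is the grip in N (left out, the last holds). Time passes only in rows, so rows that do not move let the fingers close. It gives the time, the measured TCP pose, the force and the opening at its end, in the units of the state.
- robot.state(): the state, without advancing time (a new reading comes with each control period).
- camera(name): name is "side" or "top" or "wrist"; returns the picture (420x560x3 uint8, blue, green, red); there is no depth.
- camera_info(name): a dict with "K" (3x3 intrinsics, pixels), "rvec" (rotation vector, rad) and "tvec" (3), from world to camera coordinates, as OpenCV has them; the wrist camera has in their place "tool_from_camera" (4x4, takes a point from camera to tool coordinates, whose origin is the TCP and whose axes are the flange's). Camera axes: x right, y down, z forward; pixel columns grow to the right and rows downward; lengths in m; the calibration is good to about 2 mm. The wrist camera is an equidistant fisheye: a pixel r from the principal point sees the ray r / f radians off the axis. A picture is of the moment at which its call begins: read the wrist's pose just before it. camera_info takes no time and is no camera call.
- robot.hand_in(): hands the job in, once; it reports no verdict.
Trained networks look in the newest picture that a camera, given by its name, has taken for a name from the list of things; names that differ only in an ending like _2 or _b are one class to them, and where a whole thing is asked for, a point or a joint stands for the part that bears it (a point fixed in the world has none). Each returns a list of dicts, best first, with "p" (0 to 1); they miss things now and then, are a little off and sometimes report something else, mostly with a low value. They report only what shows in the picture. A call takes as long as a camera call.
- models.cut_out(camera, target): "region" (420x560 bool, what is visible of it) and "extent" ([left, top, width, height] in pixels, round what is visible of it).
The state is a dict: "time_s": time; "qpos": joint angles; "qvel": joint speeds; "joint_efforts": joint torques, N m; "position": TCP position; "ee_rot": TCP orientation; "contact_force": force on the tool from outside, world axes, zero at the start; "moment": the same for the moment, N m; "gripper_width": finger opening in m.
Only numpy, scipy, OpenCV 4.12 (cv2) and the standard library are available. Lean on these libraries where they do the work, as an engineer would, in place of code of your own. Each camera call takes 0.05 s, during which the arm holds its last target.

## Working session

There is one attempt and no reset: what is moved stays moved. The work goes in short steps, Python scripts to look and compute and a tool call to move; the robot and the scene stay as the last step left them, time stands still between calls to the robot, and variables do not carry over. Pictures are saved under pics/ and viewed, and the job is handed in when it is done.

Besides the shell and the picture viewer there is one more tool, called after "Call:" as name([rows], argument=value, ...), one row to a line, values as JSON. servo_tool: Moves the arm, as the interface text tells. Its arguments: {"type":"object","properties":{"series":{"type":"array"},"force":{"type":"number"}},"required":["series"]}

```bash
mkdir -p pics; python3 - <<'E'
from workcell import robot, camera, camera_info, models
import cv2
for n in ("side","top","wrist"):
    s=robot.state()
    im=camera(n); cv2.imwrite(f"pics/{n}0.png",im)
    print(n,camera_info(n))
print(robot.state(), robot.tips_ahead)
E
```

```text
side {'K': array([[407.68069011,   0.        , 280.67559396],
       [  0.        , 407.68069011, 210.05455891],
       [  0.        ,   0.        ,   1.        ]]), 'rvec': array([ 0.29476885, -2.46171965,  1.65078069]), 'tvec': array([0.58150918, 0.20384575, 1.10858362])}
top {'K': array([[536.15038124,   0.        , 283.66529191],
       [  0.        , 536.15038124, 203.94220342],
       [  0.        ,   0.        ,   1.        ]]), 'rvec': array([ 2.08844824, -2.1311864 ,  0.21912347]), 'tvec': array([0.03237604, 0.57947846, 1.65490124])}
wrist {'K': array([[325.1922621 ,   0.        , 274.40425459],
       [  0.        , 325.1922621 , 207.45971154],
       [  0.        ,   0.        ,   1.        ]]), 'tool_from_camera': array([[ 5.63682686e-04, -9.58342248e-01, -2.85621808e-01,
         7.14895396e-02],
       [ 9.99999519e-01,  3.10880906e-04,  9.30433536e-04,
         7.47435956e-04],
       [-8.02879401e-04, -2.85622195e-01,  9.58341962e-01,
        -1.23948741e-01],
       [ 0.00000000e+00,  0.00000000e+00,  0.00000000e+00,
         1.00000000e+00]])}
{'time_s': 0.15, 'qpos': array([ 1.54369636e+00,  4.06928385e-02,  8.40143169e-02, -3.15289372e-04,
       -1.61549179e+00, -3.33720108e-01]), 'qvel': array([ 0.00024094, -0.0026052 ,  0.0043221 ,  0.00158758, -0.0002797 ,
        0.00034611]), 'joint_efforts': array([-2.01033858e-03, -3.68613660e+01,  3.47690713e+01,  6.93624750e+00,
       -4.39757117e-03, -3.41895024e-06]), 'position': array([0.2116804 , 0.56117375, 0.24948737]), 'ee_rot': array([ 9.83771201e-01, -1.79426106e-01, -5.07340280e-05,  7.02985632e-04]), 'contact_force': array([-0.26634398, -1.3837715 , -0.64781463]), 'moment': array([-0.0297697 , -0.0182729 , -0.00289217]), 'gripper_width': 0.08536046600986075} 0.019
```

View pics/side0.png

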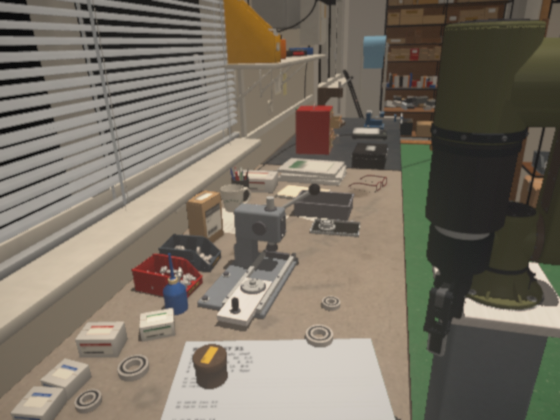

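View pics/top0.png

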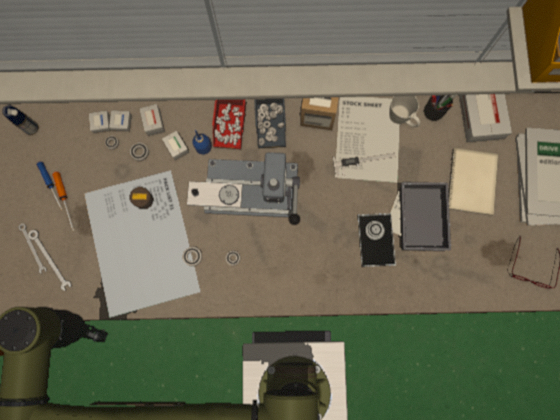

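View pics/wrist0.png

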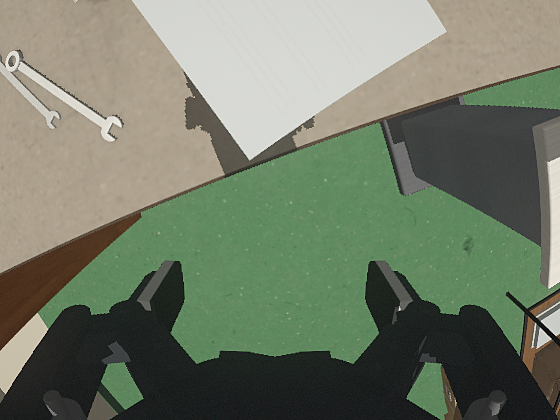

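The side and top views show everything. In the top view the bearing is at (232,257), the large one at (193,256), the axle at (229,194), the post at (195,192), the lever ball at (294,219), the hub at (375,230) and the tote at (425,216). Next I'll run the networks.

```bash
cat > h.py <<'E'
import numpy as np, cv2
from workcell import robot, camera, camera_info, models
from scipy.spatial.transform import Rotation as R
def ray(n,uv,st=None):
    ci=camera_info(n);K=ci["K"]
    if n!="wrist":
        Rm=cv2.Rodrigues(ci["rvec"])[0]; o=-Rm.T@ci["tvec"]
        d=Rm.T@np.linalg.inv(K)@np.array([uv[0],uv[1],1.]); return o,d/np.linalg.norm(d)
    a=(np.array(uv,float)-K[:2,2])/K[0,0]; r=np.linalg.norm(a)
    dc=np.array([*(np.sin(r)*a/max(r,1e-9)),np.cos(r)])
    T=ci["tool_from_camera"]; Rt=R.from_quat(st["ee_rot"]).as_matrix()
    o=st["position"]+Rt@T[:3,3]; return o,Rt@T[:3,:3]@dc
def atz(n,uv,z,st=None):
    o,d=ray(n,uv,st); return o+d*(z-o[2])/d[2]
def proj(n,P,st=None):
    ci=camera_info(n);K=ci["K"];P=np.atleast_2d(np.array(P,float))
    if n!="wrist": return cv2.projectPoints(P,ci["rvec"],ci["tvec"],K,None)[0][:,0]
    T=ci["tool_from_camera"]; Rt=R.from_quat(st["ee_rot"]).as_matrix()
    pt=(P-st["position"])@Rt; pc=(pt-T[:3,3])@T[:3,:3]
    th=np.arctan2(np.linalg.norm(pc[:,:2],axis=1),pc[:,2])
    u=pc[:,:2]/np.linalg.norm(pc[:,:2],axis=1)[:,None]
    return K[:2,2]+K[0,0]*th[:,None]*u
def tri(a,b):
    (o1,d1),(o2,d2)=a,b
    A=np.stack([d1,-d2],1); t=np.linalg.lstsq(A,o2-o1,rcond=None)[0]
    p,q=o1+d1*t[0],o2+d2*t[1]; return (p+q)/2,np.linalg.norm(p-q)
def cen(reg):
    ys,xs=np.nonzero(reg); return xs.mean(),ys.mean()
E
python3 - <<'E'
from h import *
for cam in ("top",):
    for t,z in (("hub_mid",.02),("tray",.0),("tote",.06),("bearing_mid",.014),("shuttle_grip",.069),("axle_seat",.0435),("lever_ball",.242),("lever",.2),("large_bearing",.016),("grease_tin",.058),("caliper",.01),("press_foot",.07),("shuttle",.04)):
        try:
            for r in models.cut_out(cam,t)[:4]:
                c=cen(r["region"]); e=r["extent"]
                print(t,round(r["p"],2),np.round(c,1),e,atz(cam,(e[0]+e[2]/2-.5,e[1]+e[3]/2-.5),z).round(3))
        except Exception as ex: print(t,ex)
E
```

```text
hub_mid 0.78 [374.  229.4] [360.5, 221.7, 19.9, 18.6] [ 0.495 -0.257  0.02 ]
hub_mid 0.58 [424.2 215.5] [400.3, 178.6, 51.9, 73.7] [ 0.542 -0.442  0.02 ]
tray 0.65 [376.3 240.7] [356.6, 211.9, 42.4, 50.8] [ 0.477 -0.283  0.   ]
tray 0.53 [356.2 160.7] [330.4, 154.5, 64.3, 21.7] [ 0.722 -0.246  0.   ]
tote 0.89 [424.2 216.1] [397.9, 177.5, 57.3, 74.7] [ 0.537 -0.432  0.06 ]
shuttle_grip 0.85 [213.8 193.8] [186.2, 181.6, 56.1, 25.4] [0.616 0.244 0.069]
axle_seat 0.74 [214.5 193.7] [188.1, 180.8, 55.2, 25.2] [0.625 0.242 0.043]
lever_ball 0.78 [294.6 201. ] [292.1, 176.7, 9.8, 47.5] [ 0.552 -0.016  0.242]
lever 0.69 [294.7 201.7] [291.1, 175.7, 7.8, 48.1] [ 0.564 -0.012  0.2  ]
lever 0.45 [214.  193.7] [187.1, 180.6, 57.2, 26.1] [0.587 0.222 0.2  ]
lever 0.33 [248.9 187.5] [185.5, 150.8, 112.8, 73.7] [0.604 0.144 0.2  ]
large_bearing 0.49 [191.5 256.1] [183.2, 245.6, 17.8, 22.8] [0.423 0.321 0.016]
large_bearing 0.16 [373.9 229.5] [360.9, 221.0, 23.1, 17.4] [ 0.5   -0.265  0.016]
press_foot 0.45 [357.6 160.6] [332.0, 153.7, 63.5, 22.9] [ 0.703 -0.239  0.07 ]
shuttle 0.65 [214.4 193.5] [188.5, 180.8, 52.7, 26.9] [0.623 0.246 0.04 ]
```

```bash
python3 - <<'E'
import cv2
im=cv2.imread("pics/top0.png")
cv2.imwrite("pics/topc.png",cv2.resize(im[140:280,170:310],None,fx=4.2,fy=4.2,interpolation=cv2.INTER_CUBIC))
im=cv2.imread("pics/side0.png")
cv2.imwrite("pics/sidec.png",cv2.resize(im[170:350,190:370],None,fx=3.3,fy=3.3,interpolation=cv2.INTER_CUBIC))
E
```

```text
(no output)
```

View pics/topc.png

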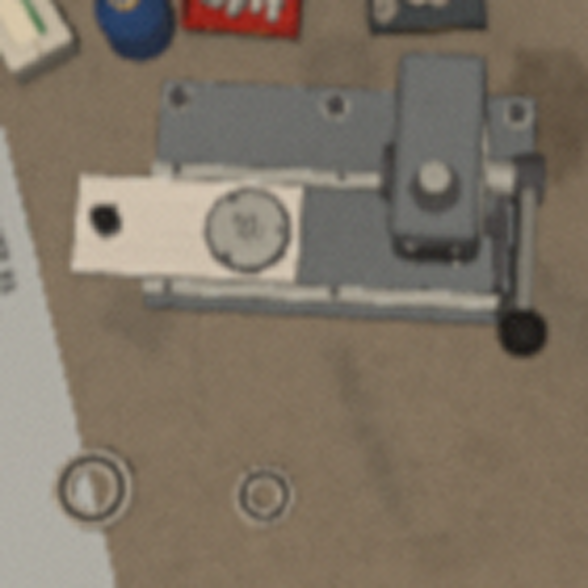

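View pics/sidec.png

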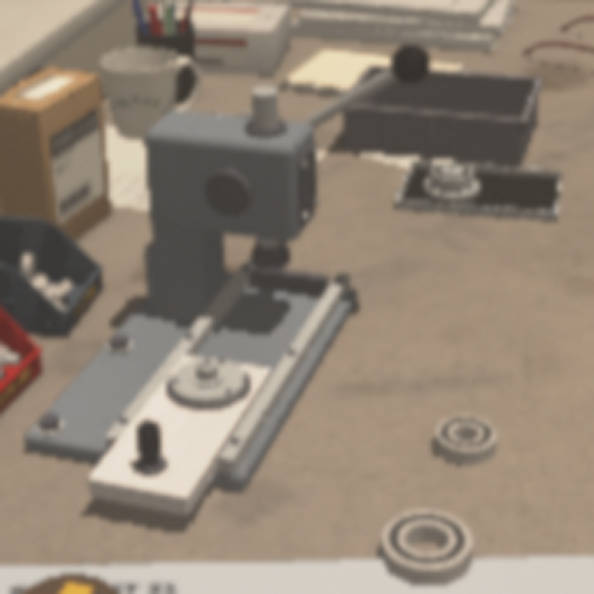

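```bash
python3 - <<'E'
from h import *
def c(u,v): return (170+(u+.5)/4.2-.5,140+(v+.5)/4.2-.5)
def s(u,v): return (190+(u+.5)/3.3-.5,170+(v+.5)/3.3-.5)
print("bearing",atz("top",c(265,495),.014), atz("side",s(465,432),.014))
print("large",atz("top",c(93,488),.016))
print("flange",atz("top",c(247,229),.042), atz("side",s(208,383),.0415))
print("posttop",atz("top",c(105,217),.069))
print("tri post", tri(ray("top",c(103,216)),ray("side",s(149,426))))
print("tri ball", tri(ray("top",c(522,331)),ray("side",s(410,63))))
print("ramtop", tri(ray("top",c(435,178)),ray("side",s(264,92))))
print("hub",atz("top",(375,230),.0275))
print("tin",atz("top",(142,197),.058))
E
```

```text
bearing [0.41704872 0.18831412 0.014     ] [0.42042666 0.18856792 0.014     ]
large [0.42487894 0.32011475 0.016     ]
flange [0.62032842 0.19951393 0.042     ] [0.62151901 0.20617445 0.0415    ]
posttop [0.62566617 0.30501466 0.069     ]
tri post (array([0.62894654, 0.30735297, 0.0674207 ]), np.float64(0.004145184734568447))
tri ball (array([ 0.49958331, -0.00756597,  0.2424587 ]), np.float64(0.001510367428115421))
ramtop (array([0.61185653, 0.05005909, 0.22912368]), np.float64(0.003540510197807181))
hub [ 0.49502841 -0.27244582  0.0275    ]
tin [0.61294255 0.47607784 0.058     ]
```

```bash
cat >> h.py <<'E'
def go(p,yaw=None,st=None):
    st=st or robot.state(); Rt=R.from_quat(st["ee_rot"]).as_matrix()
    y=np.arctan2(Rt[1,0],Rt[0,0]); d=np.array(p)-st["position"]
    print("tool-delta",(Rt.T@d).round(4),"world",d.round(4),"yaw now",round(y,4), "tilt",Rt[:,2].round(3))
    if yaw is not None:
        c,s=np.cos(yaw),np.sin(yaw); R2=np.array([[c,s,0],[s,-c,0],[0,0,-1]])
        print(" in target-yaw axes",(R2.T@d).round(4)," rotvec tool",R.from_matrix(Rt.T@R2).as_rotvec().round(4))
E
python3 - <<'E'
from h import *
go((.419,.188,.14),0)
E
```

```text
tool-delta [0.3257 0.2761 0.1103] world [ 0.2072 -0.3734 -0.1103] yaw now -0.3608 tilt [-0. -0. -1.]
 in target-yaw axes [0.2072 0.3734 0.1103]  rotvec tool [ 1.000e-04  0.000e+00 -3.608e-01]
```

Call:
servo_tool([
  {"fingers":-1,"offset":[0.027,0.023,0.009],"angular":[0,0,-0.12]},
  {"fingers":-1,"offset":[0.024,0.026,0.009],"angular":[0,0,-0.12]},
  {"fingers":-1,"offset":[0.021,0.029,0.009],"angular":[0,0,-0.12]},
  {"fingers":-1,"offset":[0.017,0.031,0.009],"angular":[0,0,0]},
  {"fingers":-1,"offset":[0.017,0.031,0.009],"angular":[0,0,0]},
  {"fingers":-1,"offset":[0.017,0.031,0.009],"angular":[0,0,0]},
  {"fingers":-1,"offset":[0.017,0.031,0.009],"angular":[0,0,0]},
  {"fingers":-1,"offset":[0.017,0.031,0.009],"angular":[0,0,0]},
  {"fingers":-1,"offset":[0.017,0.031,0.009],"angular":[0,0,0]},
  {"fingers":-1,"offset":[0.017,0.031,0.009],"angular":[0,0,0]},
])

```text
time_s: 1.63
position: [0.3889, 0.2451, 0.1565]
ee_rot: [1.0, 0.013, 0.001, -0.002]
contact_force: [0.2, 0.3, -0.6]
gripper_width: 0.0855
```

```bash
python3 - <<'E'
from h import *
go((.419,.188,.14),0)
E
```

```text
tool-delta [0.0286 0.0579 0.0164] world [ 0.0301 -0.0571 -0.0165] yaw now 0.0254 tilt [ 0.002  0.004 -1.   ]
 in target-yaw axes [0.0301 0.0571 0.0165]  rotvec tool [-0.0035 -0.0024  0.0254]
```

Call:
servo_tool([
  {"fingers":-1,"offset":[0.015,0.029,0.008],"angular":[-0.0035,-0.0024,0.025]},
  {"fingers":-1,"offset":[0.015,0.029,0.008],"angular":[0,0,0]},
  {"fingers":-1,"offset":[0,0,0],"angular":[0,0,0]},
])

```text
time_s: 1.88
position: [0.4216, 0.1798, 0.1387]
ee_rot: [1.0, -0.002, -0.0, 0.0]
contact_force: [-0.6, 1.0, 0.0]
gripper_width: 0.0855
```

```bash
python3 - <<'E'
from h import *
st=robot.state(); im=camera("wrist"); cv2.imwrite("pics/w1.png",im)
go((.419,.188,.14),0,st)
for r in models.cut_out("wrist","bearing_mid")[:3]:
    e=r["extent"];c=cen(r["region"]); print(round(r["p"],2),e,np.round(c,1),atz("wrist",(e[0]+e[2]/2-.5,e[1]+e[3]/2-.5),.007,st))
print(proj("wrist",[[.419,.188,.014]],st))
E
```

```text
tool-delta [-0.0026 -0.0082 -0.0013] world [-0.0026  0.0082  0.0013] yaw now -0.0048 tilt [-0. -0. -1.]
 in target-yaw axes [-0.0026 -0.0082 -0.0013]  rotvec tool [ 0.0005  0.0004 -0.0048]
0.56 [233.9, 178.7, 57.7, 57.0] [263.3 206.5] [0.41725926 0.18920587 0.007     ]
[[263.42668299 207.0936876 ]]
```

View pics/w1.png

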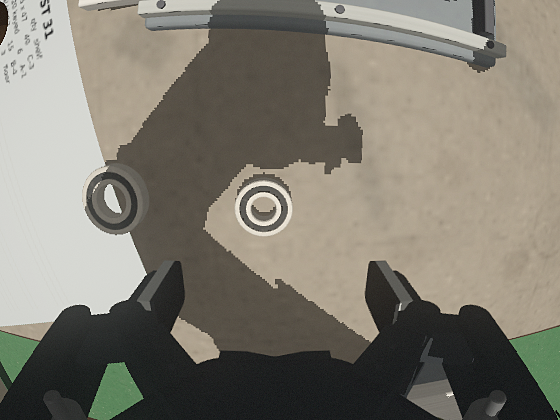

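```bash
python3 - <<'E'
from h import *
st=robot.state(); im=cv2.imread("pics/w1.png"); 
cv2.imwrite("pics/w1c.png",cv2.resize(im[165:250,220:310],None,fx=6.5,fy=6.5,interpolation=cv2.INTER_CUBIC))
P=atz("wrist",(263.6,207.8),.014,st); print(P)
t=np.linspace(0,2*np.pi,60)
for r,z in((.0235,.014),(.010,.014)):
    q=proj("wrist",np.stack([P[0]+r*np.cos(t),P[1]+r*np.sin(t),0*t+z],1),st)
    q=((q-[220,165]+.5)*6.5-.5)
    im2=cv2.imread("pics/w1c.png"); cv2.polylines(im2,[np.int32(q)],True,(0,0,255),1); cv2.imwrite("pics/w1c.png",im2)
go((P[0],P[1],.021),0)
E
```

```text
[0.41769914 0.19113163 0.014     ]
tool-delta [-0.0036 -0.0082  0.1191] world [-0.0034  0.0083 -0.1191] yaw now -0.0034 tilt [ 0.001  0.001 -1.   ]
 in target-yaw axes [-0.0034 -0.0083  0.1191]  rotvec tool [-0.0012 -0.0011 -0.0034]
```

View pics/w1c.png

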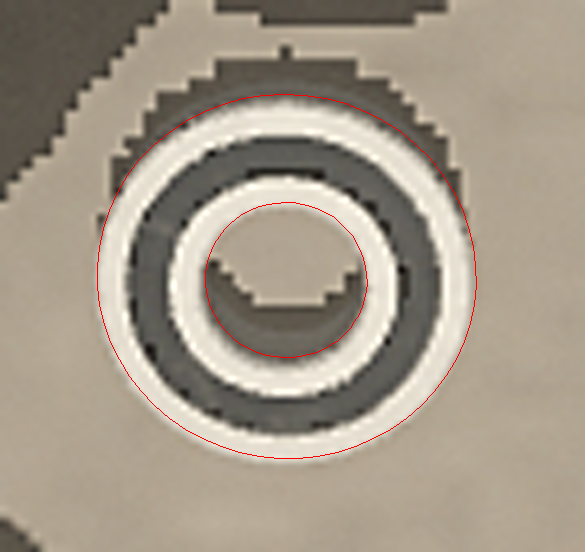

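Call:
servo_tool([
  {"fingers":-0.3,"offset":[-0.003,-0.006,0.02],"angular":[0,0,0]},
  {"fingers":-0.3,"offset":[0,0,0.03],"angular":[0,0,0]},
  {"fingers":-0.3,"offset":[0,0,0.03],"angular":[0,0,0]},
  {"fingers":-0.3,"offset":[0,0,0.012],"angular":[0,0,0]},
  {"fingers":-0.3,"offset":[0,0,0],"angular":[0,0,0]},
])

```text
time_s: 2.4
position: [0.419, 0.1949, 0.0494]
ee_rot: [1.0, 0.0, 0.004, -0.004]
contact_force: [-0.4, -0.1, -0.2]
gripper_width: 0.0559
```

```bash
python3 - <<'E'
from h import *
go((.418,.1885,.021),0)
E
```

```text
tool-delta [-0.0013  0.0066  0.0283] world [-0.001  -0.0064 -0.0284] yaw now 0.0008 tilt [ 0.008  0.009 -1.   ]
 in target-yaw axes [-0.001   0.0064  0.0284]  rotvec tool [-0.0086 -0.0083  0.0008]
```

Call:
servo_tool([
  {"fingers":-0.3,"offset":[-0.001,0.006,0.012],"angular":[-0.008,-0.008,0]},
  {"fingers":-0.3,"offset":[0,0,0],"angular":[0,0,0]},
])

```text
time_s: 2.57
position: [0.4176, 0.1904, 0.0375]
ee_rot: [1.0, 0.002, 0.0, -0.0]
contact_force: [-0.8, -0.7, -1.4]
gripper_width: 0.0552
```

```bash
python3 - <<'E'
from h import *
go((.418,.1885,.021),0)
E
```

```text
tool-delta [0.0003 0.002  0.0165] world [ 0.0004 -0.0019 -0.0165] yaw now 0.0041 tilt [ 0.  0. -1.]
 in target-yaw axes [0.0004 0.0019 0.0165]  rotvec tool [-0.0003 -0.0002  0.0041]
```

Call:
servo_tool([
  {"fingers":-0.3,"offset":[0,0.002,0.01],"angular":[0,0,0.004]},
  {"fingers":-0.3,"offset":[0,0,0.004],"angular":[0,0,0]},
  {"fingers":-0.3,"offset":[0,0,0],"angular":[0,0,0]},
])

```text
time_s: 2.82
position: [0.4188, 0.19, 0.0248]
ee_rot: [1.0, 0.001, 0.002, -0.001]
contact_force: [-0.0, -0.1, -0.1]
gripper_width: 0.0556
```

```bash
python3 - <<'E'
from h import *
st=robot.state()
im=camera("side"); cv2.imwrite("pics/s1.png",cv2.resize(im[250:350,270:390],None,fx=5,fy=5,interpolation=cv2.INTER_CUBIC))
im=camera("wrist"); cv2.imwrite("pics/w2.png",im)
go((.418,.1885,.021),0,st)
E
```

```text
tool-delta [-0.0008  0.0015  0.0038] world [-0.0008 -0.0015 -0.0038] yaw now 0.001 tilt [ 0.004  0.003 -1.   ]
 in target-yaw axes [-0.0008  0.0015  0.0038]  rotvec tool [-0.0029 -0.0036  0.001 ]
```

View pics/s1.png

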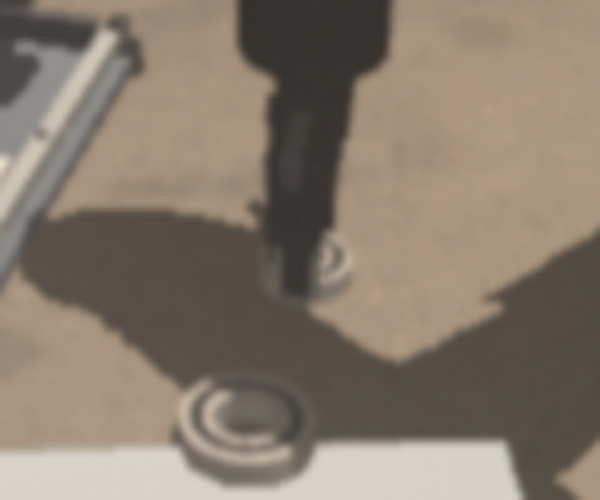

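View pics/w2.png

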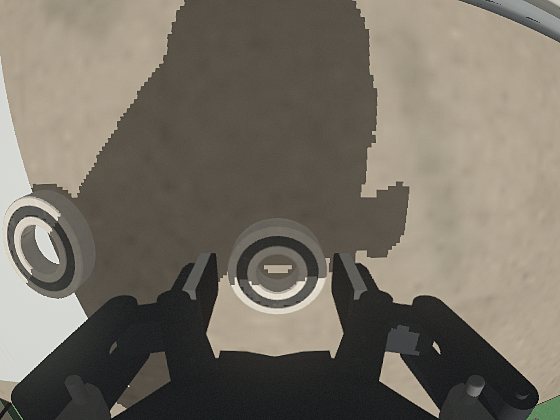

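```bash
python3 - <<'E'
from h import *
ci=camera_info("wrist");T=ci["tool_from_camera"];K=ci["K"]
def pt(p):
    pc=T[:3,:3].T@(np.array(p)-T[:3,3]); r=np.linalg.norm(pc[:2]); return K[:2,2]+K[0,0]*np.arctan2(r,pc[2])*pc[:2]/r
for h in (.006,.010,.014,.019):
    print(h,[pt((x,y,h)).round(0) for x in (.011,-.011) for y in(-.0278,.0278)])
E
```

```text
0.006 [array([211., 254.]), array([336., 254.]), array([215., 296.]), array([332., 296.])]
0.01 [array([213., 250.]), array([335., 250.]), array([216., 291.]), array([331., 291.])]
0.014 [array([214., 247.]), array([333., 247.]), array([217., 287.]), array([330., 287.])]
0.019 [array([216., 243.]), array([331., 243.]), array([219., 282.]), array([328., 282.])]
```

Call:
servo_tool([
  {"fingers":-0.3,"offset":[-0.001,0.001,0.004],"angular":[-0.003,-0.003,0]},
  {"fingers":-0.3,"offset":[0,0,0.003],"angular":[0,0,0]},
  {"fingers":-0.3,"offset":[0,0,0],"angular":[0,0,0]},
])

```text
time_s: 3.17
position: [0.4185, 0.1894, 0.019]
ee_rot: [1.0, 0.0, 0.001, -0.001]
contact_force: [0.7, 0.4, 0.4]
gripper_width: 0.0556
```

Call:
servo_tool([
  {"fingers":-0.3,"offset":[0,0,0.003],"angular":[0,0,0]},
  {"fingers":-0.3,"offset":[0,0,0],"angular":[0,0,0]},
])

```text
time_s: 3.33
position: [0.4186, 0.1894, 0.0158]
ee_rot: [1.0, 0.0, 0.001, -0.001]
contact_force: [-0.8, 0.2, -0.5]
gripper_width: 0.0554
```

Call:
servo_tool([
  {"fingers":-0.3,"offset":[0,0,0.003],"angular":[0,0,0]},
  {"fingers":-0.3,"offset":[0,0,0],"angular":[0,0,0]},
])

```text
time_s: 3.5
position: [0.4195, 0.19, 0.0158]
ee_rot: [1.0, 0.001, 0.002, -0.001]
contact_force: [-0.3, -1.6, -0.4]
gripper_width: 0.055
```

```bash
python3 - <<'E'
from h import *
print(robot.state()["contact_force"],robot.state()["position"])
im=camera("side"); cv2.imwrite("pics/s2.png",cv2.resize(im[250:350,270:390],None,fx=5,fy=5,interpolation=cv2.INTER_CUBIC))
E
```

```text
[-0.26566475 -1.60011883 -0.40292178] [0.41953359 0.18998144 0.01578668]
```

View pics/s2.png

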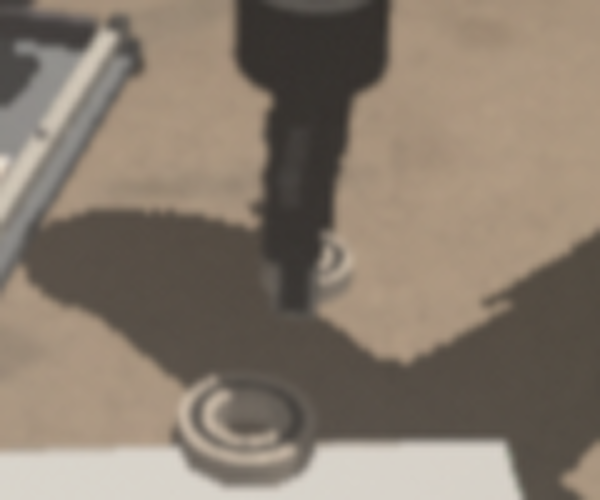

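```bash
python3 - <<'E'
from h import *
for z in (0,.004,.008,.012): print(z,proj("side",[[.4195,.218,z],[.4195,.224,z]]).round(1).tolist())
E
```

```text
0 [[329.1, 312.1], [328.8, 313.5]]
0.004 [[329.2, 310.7], [328.8, 312.2]]
0.008 [[329.2, 309.4], [328.8, 310.8]]
0.012 [[329.2, 308.0], [328.9, 309.5]]
```

Call:
servo_tool([
  {"fingers":-0.3,"offset":[0,0,0.002],"angular":[-0.002,-0.003,0]},
  {"fingers":-0.3,"offset":[0,0,0],"angular":[0,0,0]},
])

```text
time_s: 3.72
position: [0.42, 0.1903, 0.0153]
ee_rot: [1.0, 0.001, 0.001, -0.0]
contact_force: [-0.7, 0.1, 0.6]
gripper_width: 0.0552
```

Call:
servo_tool([
  {"fingers":-0.3,"offset":[-0.002,0.001,-0.005],"angular":[0,0,0]},
  {"fingers":-0.3,"offset":[0,0,0],"angular":[0,0,0]},
  {"fingers":0.2,"offset":[0,0,0],"angular":[0,0,0]},
  {"fingers":0.2,"offset":[0,0,0],"angular":[0,0,0]},
  {"fingers":0.2,"offset":[0,0,0],"angular":[0,0,0]},
  {"fingers":0.2,"offset":[0,0,0],"angular":[0,0,0]},
], force=40)

```text
time_s: 4.22
position: [0.4179, 0.1892, 0.0203]
ee_rot: [1.0, 0.001, 0.001, -0.0]
contact_force: [-0.5, 0.6, 2.2]
gripper_width: 0.0449
```

```bash
python3 - <<'E'
from h import *
go((.418,.1885,.021),0)
E
```

```text
tool-delta [ 0.0001  0.0007 -0.0007] world [ 0.0001 -0.0007  0.0007] yaw now 0.0019 tilt [ 0.003  0.    -1.   ]
 in target-yaw axes [ 0.0001  0.0007 -0.0007]  rotvec tool [-0.0001 -0.0028  0.0019]
```

Call:
servo_tool([
  {"fingers":0.2,"offset":[0,0,-0.01],"angular":[0,0,0]},
  {"fingers":0.2,"offset":[0,0,-0.03],"angular":[0,0,0]},
  {"fingers":0.2,"offset":[0,0,-0.04],"angular":[0,0,0]},
  {"fingers":0.2,"offset":[0,0,0],"angular":[0,0,0]},
])

```text
time_s: 4.55
position: [0.4158, 0.187, 0.1011]
ee_rot: [1.0, 0.001, -0.002, 0.003]
contact_force: [1.1, 1.3, 0.9]
gripper_width: 0.045
```

```bash
python3 - <<'E'
from h import *
st=robot.state(); im=camera("wrist"); cv2.imwrite("pics/w3.png",im)
im=camera("side"); cv2.imwrite("pics/s3.png",cv2.resize(im[230:330,270:390],None,fx=5,fy=5,interpolation=cv2.INTER_CUBIC))
go((.62,.2,.13),0.05)
print(st["gripper_width"],st["contact_force"])
E
```

```text
tool-delta [ 0.2063 -0.0135 -0.0376] world [0.2067 0.014  0.0352] yaw now 0.0005 tilt [-0.011 -0.009 -1.   ]
 in target-yaw axes [ 0.2072 -0.0036 -0.0352]  rotvec tool [ 0.0086  0.0111 -0.0494]
0.0450290379760004 [1.0680682  1.28544271 0.91821913]
```

View pics/w3.png

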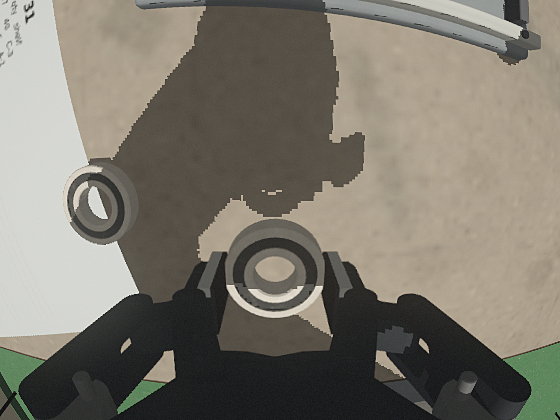

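View pics/s3.png

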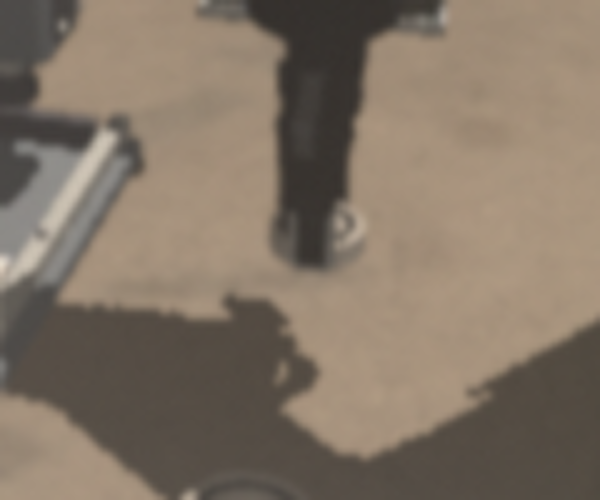

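```bash
python3 - <<'E'
from h import *
ci=camera_info("wrist");T=ci["tool_from_camera"];K=ci["K"]
def pt(P):
    pc=(np.atleast_2d(P)-T[:3,3])@T[:3,:3]; r=np.linalg.norm(pc[:,:2],axis=1); return K[:2,2]+K[0,0]*(np.arctan2(r,pc[:,2])/r)[:,None]*pc[:,:2]
im=cv2.imread("pics/w3.png")
f=6;x0,y0=215,205
c0=cv2.resize(im[y0:y0+125,x0:x0+125],None,fx=f,fy=f,interpolation=cv2.INTER_CUBIC)[:600]
t=np.linspace(0,2*np.pi,80)
o=c0.copy()
for cx,col in ((0,(0,0,255)),):
  for r,h in ((.0235,.0063),(.010,.0063),(.0235,.0203),(.010,.0203)):
    q=pt(np.stack([cx+r*np.cos(t),r*np.sin(t),0*t+h],1)); q=(q-[x0,y0]+.5)*f-.5
    cv2.polylines(o,[np.int32(q)],True,col,1)
cv2.imwrite("pics/w3o.png",o)
E
```

```text
(no output)
```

View pics/w3o.png

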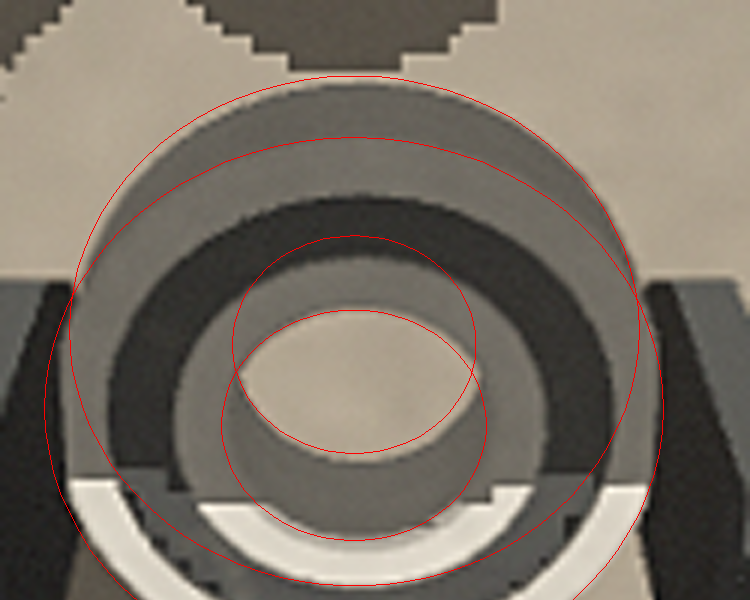

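Call:
servo_tool([
  {"fingers":0.2,"offset":[0.02,-0.003,-0.02],"angular":[0.008,0.011,-0.05]},
  {"fingers":0.2,"offset":[0.035,-0.001,-0.02],"angular":[0,0,0]},
  {"fingers":0.2,"offset":[0.035,-0.001,0],"angular":[0,0,0]},
  {"fingers":0.2,"offset":[0.035,-0.001,0],"angular":[0,0,0]},
  {"fingers":0.2,"offset":[0.02,0,0],"angular":[0,0,0]},
  {"fingers":0.2,"offset":[0,0,0],"angular":[0,0,0]},
  {"fingers":0.2,"offset":[0,0,0],"angular":[0,0,0]},
])

```text
time_s: 5.23
position: [0.561, 0.1972, 0.1268]
ee_rot: [1.0, 0.027, -0.005, 0.002]
contact_force: [-0.7, 0.4, -1.4]
gripper_width: 0.045
```

```bash
python3 - <<'E'
from h import *
st=robot.state(); im=camera("wrist"); cv2.imwrite("pics/w4.png",im)
go((.62,.2,.13),0.05,st)
import json
json.dump({k:np.array(v).tolist() for k,v in st.items()},open("st4.json","w"))
E
```

```text
tool-delta [ 0.059   0.0004 -0.0039] world [0.059  0.0028 0.0032] yaw now 0.0546 tilt [-0.011 -0.005 -1.   ]
 in target-yaw axes [ 0.059   0.0001 -0.0032]  rotvec tool [0.0043 0.011  0.0047]
```

View pics/w4.png

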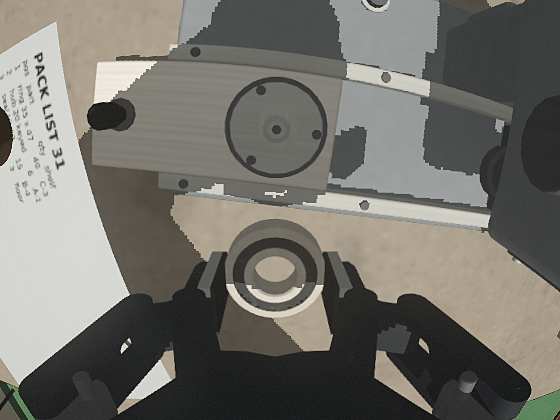

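```bash
python3 - <<'E'
from h import *
import json
st={k:np.array(v) for k,v in json.load(open("st4.json")).items()}
im=cv2.imread("pics/w4.png")
F=atz("wrist",(276,128),.0415,st);A=atz("wrist",(277,129.3),.056,st);P=atz("wrist",(104,115.5),.069,st)
print(F,A,P,(P-A)[:2],np.hypot(*(P-A)[:2]))
f=5;x0,y0=215,70
o=cv2.resize(im[y0:y0+120,x0:x0+140],None,fx=f,fy=f,interpolation=cv2.INTER_CUBIC)
t=np.linspace(0,2*np.pi,80)
C=F
for r,h in ((.030,.0415),(.0135,.0435),(.0085,.053)):
    q=proj("wrist",np.stack([C[0]+r*np.cos(t),C[1]+r*np.sin(t),0*t+h],1),st); q=(q-[x0,y0]+.5)*f-.5
    cv2.polylines(o,[np.int32(q)],True,(0,0,255),1)
cv2.imwrite("pics/w4o.png",o)
E
```

```text
[0.6218706  0.19878013 0.0415    ] [0.6219413 0.1983401 0.056    ] [0.62980966 0.3028966  0.069     ] [0.00786836 0.1045565 ] 0.10485214551199885
```

View pics/w4o.png

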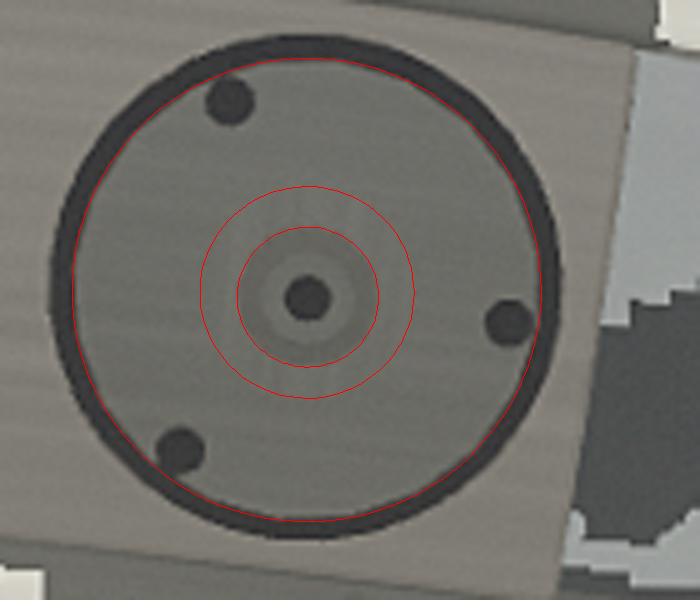

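Call:
servo_tool([
  {"fingers":0.2,"offset":[0.03,0,0],"angular":[0.004,0.011,0.005]},
  {"fingers":0.2,"offset":[0.025,0,0.01],"angular":[0,0,0]},
  {"fingers":0.2,"offset":[0.005,0,0.015],"angular":[0,0,0]},
  {"fingers":0.2,"offset":[0,0,0],"angular":[0,0,0]},
  {"fingers":0.2,"offset":[0,0,0],"angular":[0,0,0]},
])

```text
time_s: 5.7
position: [0.6173, 0.2005, 0.0988]
ee_rot: [1.0, 0.026, -0.002, 0.001]
contact_force: [-0.6, 0.2, -0.1]
gripper_width: 0.045
```

```bash
python3 - <<'E'
from h import *
go((.6223,.199,.085),0.05)
E
```

```text
tool-delta [0.0049 0.0017 0.0138] world [ 0.005  -0.0015 -0.0138] yaw now 0.0528 tilt [-0.004 -0.002 -1.   ]
 in target-yaw axes [0.0049 0.0017 0.0138]  rotvec tool [0.0013 0.0042 0.0028]
```

Call:
servo_tool([
  {"fingers":0.2,"offset":[0.005,0.002,0.008],"angular":[0.001,0.004,0.003]},
  {"fingers":0.2,"offset":[0,0,0.004],"angular":[0,0,0]},
  {"fingers":0.2,"offset":[0,0,0],"angular":[0,0,0]},
  {"fingers":0.2,"offset":[0,0,0],"angular":[0,0,0]},
])

```text
time_s: 6.03
position: [0.6205, 0.1993, 0.0881]
ee_rot: [1.0, 0.026, 0.001, -0.0]
contact_force: [-0.8, -0.3, -0.5]
gripper_width: 0.0452
```

```bash
python3 - <<'E'
from h import *
st=robot.state(); im=camera("wrist"); cv2.imwrite("pics/w5.png",cv2.resize(im[170:320,180:380],None,fx=3.5,fy=3.5,interpolation=cv2.INTER_CUBIC))
go((.6223,.199,.085),0.05,st)
print(st["contact_force"])
E
```

```text
tool-delta [0.0017 0.0004 0.0031] world [ 0.0018 -0.0003 -0.0031] yaw now 0.0516 tilt [ 0.002  0.001 -1.   ]
 in target-yaw axes [0.0017 0.0004 0.0031]  rotvec tool [-0.0009 -0.0017  0.0016]
[-0.83553607 -0.3106364  -0.47253083]
```

View pics/w5.png

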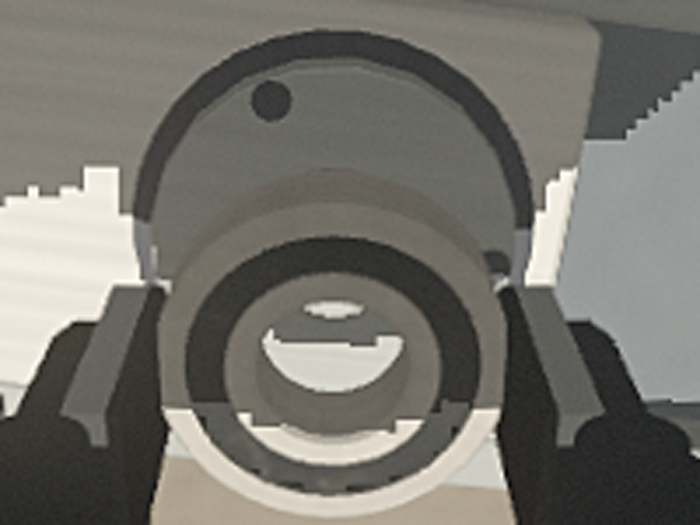

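Call:
servo_tool([
  {"fingers":0.2,"offset":[0.002,0,0.006],"angular":[-0.001,-0.002,0]},
  {"fingers":0.2,"offset":[0,0,0],"angular":[0,0,0]},
  {"fingers":0.2,"offset":[0,0,0],"angular":[0,0,0]},
])

```text
time_s: 6.33
position: [0.6229, 0.1999, 0.0834]
ee_rot: [1.0, 0.026, 0.001, -0.001]
contact_force: [-0.3, 0.6, -0.8]
gripper_width: 0.0452
```

```bash
python3 - <<'E'
from h import *
st=robot.state()
go((.6223,.199,.0638),0.05,st)
print(st["contact_force"])
E
```

```text
tool-delta [-0.0007  0.0009  0.0196] world [-0.0006 -0.0009 -0.0196] yaw now 0.0522 tilt [ 0.002  0.001 -1.   ]
 in target-yaw axes [-0.0007  0.0009  0.0196]  rotvec tool [-0.001  -0.0018  0.0022]
[-0.28113697  0.58718151 -0.76439705]
```

Call:
servo_tool([
  {"fingers":0.2,"offset":[-0.0005,0.001,0.005],"angular":[-0.001,-0.002,0.002]},
  {"fingers":0.2,"offset":[0,0,0.004],"angular":[0,0,0]},
  {"fingers":0.2,"offset":[0,0,0.004],"angular":[0,0,0]},
  {"fingers":0.2,"offset":[0,0,0],"angular":[0,0,0]},
])

```text
time_s: 6.67
position: [0.6224, 0.1989, 0.0693]
ee_rot: [1.0, 0.025, -0.0, -0.0]
contact_force: [0.1, 0.3, -1.7]
gripper_width: 0.0448
```

```bash
python3 - <<'E'
from h import *
st=robot.state()
go((.6223,.199,.0638),0.05,st)
print(st["contact_force"],st["gripper_width"])
E
```

```text
tool-delta [-0.0001 -0.0001  0.0055] world [-0.0001  0.0001 -0.0055] yaw now 0.0499 tilt [-0.  0. -1.]
 in target-yaw axes [-0.0001 -0.0001  0.0055]  rotvec tool [-0.0002  0.0004 -0.0001]
[ 0.05625338  0.33606171 -1.71756652] 0.0447802520196874
```

Call:
servo_tool([
  {"fingers":0.2,"offset":[0,0,0.004],"angular":[0,0,0]},
  {"fingers":0.2,"offset":[0,0,0.003],"angular":[0,0,0]},
  {"fingers":0.2,"offset":[0,0,0.001],"angular":[0,0,0]},
])

```text
time_s: 6.92
position: [0.6226, 0.1991, 0.0638]
ee_rot: [1.0, 0.025, 0.0, 0.0]
contact_force: [-4.8, -0.1, 6.1]
gripper_width: 0.0452
```

```bash
python3 - <<'E'
from h import *
st=robot.state()
go((.6223,.199,.0638),0.05,st)
print(st["contact_force"],st["gripper_width"])
im=camera("side"); cv2.imwrite("pics/s6.png",cv2.resize(im[220:340,190:330],None,fx=5,fy=5,interpolation=cv2.INTER_CUBIC))
E
```

```text
tool-delta [-0.0003  0.      0.    ] world [-0.0003 -0.0001 -0.    ] yaw now 0.0509 tilt [ 0.001 -0.    -1.   ]
 in target-yaw axes [-0.0003  0.      0.    ]  rotvec tool [ 0.0005 -0.0009  0.0009]
[-4.80380383 -0.06522111  6.13301769] 0.045189232565393964
```

View pics/s6.png

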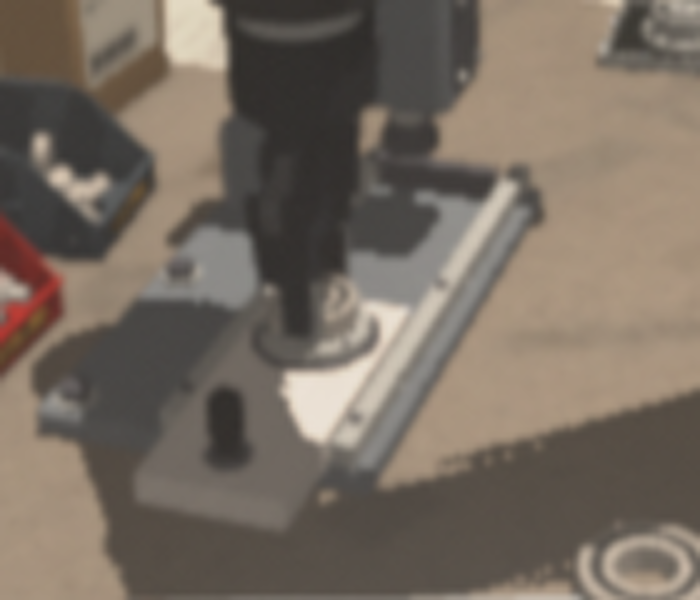

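Call:
servo_tool([
  {"fingers":-0.4,"offset":[0,0,0],"angular":[0,0,0]},
  {"fingers":-0.4,"offset":[0,0,0],"angular":[0,0,0]},
  {"fingers":-0.4,"offset":[0,0,0],"angular":[0,0,0]},
  {"fingers":-0.4,"offset":[0,0,-0.02],"angular":[0,0,0]},
  {"fingers":-0.4,"offset":[0,0,-0.03],"angular":[0,0,0]},
  {"fingers":-0.4,"offset":[-0.03,0,-0.03],"angular":[0,0,0.03]},
  {"fingers":-0.4,"offset":[-0.03,0,-0.01],"angular":[0,0,0.07]},
  {"fingers":-0.4,"offset":[0,0,0],"angular":[0,0,0]},
  {"fingers":-0.4,"offset":[0,0,0],"angular":[0,0,0]},
])

```text
time_s: 7.72
position: [0.5606, 0.1958, 0.1524]
ee_rot: [1.0, -0.028, -0.002, 0.002]
contact_force: [0.2, 0.4, -0.6]
gripper_width: 0.0601
```

```bash
python3 - <<'E'
from h import *
st=robot.state(); im=camera("wrist"); cv2.imwrite("pics/w7.png",im)
go((.628,.305,.13),-0.06,st)
import json
json.dump({k:np.array(v).tolist() for k,v in st.items()},open("st7.json","w"))
E
```

```text
tool-delta [ 0.0613 -0.1129  0.0216] world [ 0.0674  0.1092 -0.0224] yaw now -0.0554 tilt [-0.004 -0.005 -1.   ]
 in target-yaw axes [ 0.0607 -0.1131  0.0224]  rotvec tool [0.0048 0.004  0.0046]
```

View pics/w7.png

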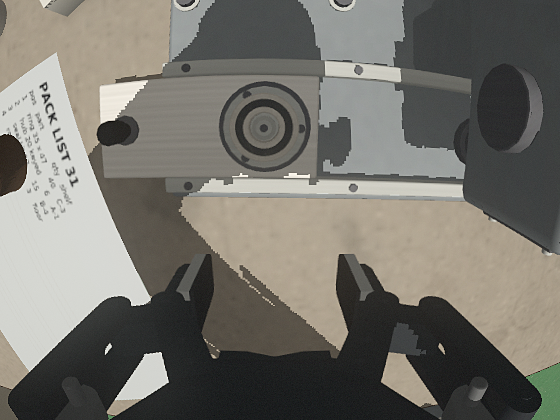

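```bash
python3 - <<'E'
from h import *
import json
st={k:np.array(v) for k,v in json.load(open("st7.json")).items()}
im=cv2.imread("pics/w7.png")
A=atz("wrist",(263.7,127),.0575,st)
y=np.array([np.sin(.058),np.cos(.058),0])
print(A)
f=3;x0,y0=80,60
o=cv2.resize(im[y0:y0+150,x0:x0+250],None,fx=f,fy=f,interpolation=cv2.INTER_CUBIC)
t=np.linspace(0,2*np.pi,80)
B=np.array([.6221,.1986,0])
G=B+.110*y
print(G)
def circ(C,r,h,col):
    q=proj("wrist",np.stack([C[0]+r*np.cos(t),C[1]+r*np.sin(t),0*t+h],1),st); q=(q-[x0,y0]+.5)*f-.5
    cv2.polylines(o,[np.int32(q)],True,col,1)
for r,h in ((.030,.0415),(.0235,.0575),(.010,.0575)): circ(B,r,h,(0,0,255))
for h in (.069,.048): circ(G,.009,h,(0,255,0))
cv2.imwrite("pics/w7o.png",o)
for r in models.cut_out("wrist","bearing_mid")[:3]:
    e=r["extent"]; print(round(r["p"],2),e,atz("wrist",(e[0]+e[2]/2-.5,e[1]+e[3]/2-.5),.0505,st))
E
```

```text
[0.62254811 0.19852055 0.0575    ]
[0.62847642 0.30841503 0.        ]
0.68 [230.1, 94.3, 68.1, 66.6] [0.62216627 0.1987638  0.0505    ]
```

View pics/w7o.png

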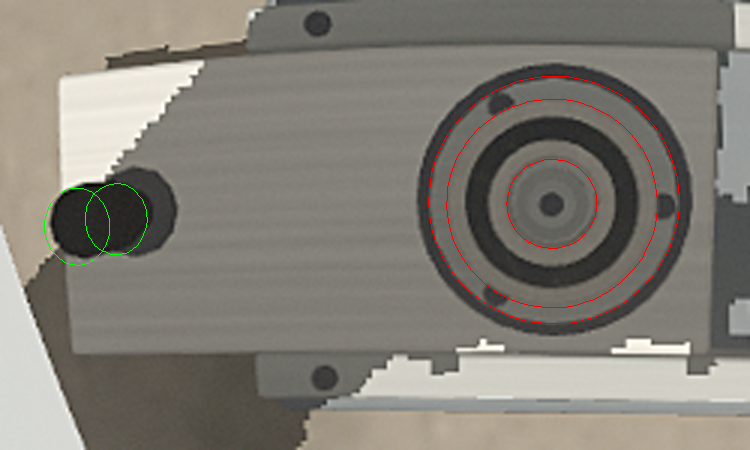

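Call:
servo_tool([
  {"fingers":-0.4,"offset":[0.02,-0.035,0],"angular":[0.004,0.004,0.003]},
  {"fingers":-0.4,"offset":[0.02,-0.035,0],"angular":[0,0,0]},
  {"fingers":-0.4,"offset":[0.02,-0.035,0.01],"angular":[0,0,0]},
  {"fingers":-0.4,"offset":[0.003,-0.008,0.02],"angular":[0,0,0]},
  {"fingers":-0.4,"offset":[0,0,0.01],"angular":[0,0,0]},
  {"fingers":-0.4,"offset":[0,0,0],"angular":[0,0,0]},
])

```text
time_s: 8.32
position: [0.6338, 0.3059, 0.1002]
ee_rot: [1.0, -0.03, -0.004, 0.004]
contact_force: [1.0, -0.1, -0.1]
gripper_width: 0.0598
```

```bash
python3 - <<'E'
from h import *
st=robot.state(); im=camera("wrist"); cv2.imwrite("pics/w8.png",im)
go((.6285,.3075,.068),-0.058,st)
E
```

```text
tool-delta [-0.0052 -0.0015  0.0322] world [-0.0053  0.0016 -0.0322] yaw now -0.0603 tilt [-0.009 -0.008 -1.   ]
 in target-yaw axes [-0.0054 -0.0013  0.0322]  rotvec tool [ 0.0081  0.0083 -0.0023]
```

View pics/w8.png

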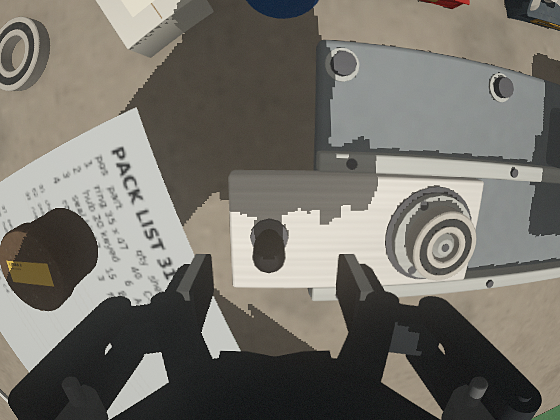

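```bash
python3 - <<'E'
from h import *
st=robot.state()
# pose at picture time: reconstruct
st["position"]=np.array([.6338,.3059,.1002]); Rm=R.from_euler("z",-.0603)*R.from_quat([1,0,0,0])
st["ee_rot"]=np.array([1.0,-.03,-.004,.004])
print(atz("wrist",(270,257),.069,st),atz("wrist",(270,240),.045,st))
go((.6285,.3075,.068),-0.058)
E
```

```text
[0.63151785 0.307606   0.069     ] [0.6311698 0.3077077 0.045    ]
tool-delta [-0.005  -0.002   0.0328] world [-0.0051  0.002  -0.0328] yaw now -0.0606 tilt [-0.009 -0.008 -1.   ]
 in target-yaw axes [-0.0052 -0.0017  0.0328]  rotvec tool [ 0.0082  0.0083 -0.0026]
```

Call:
servo_tool([
  {"fingers":-0.4,"offset":[-0.003,-0.002,0.01],"angular":[0.008,0.008,0]},
  {"fingers":-0.4,"offset":[0,0,0.015],"angular":[0,0,0]},
  {"fingers":-0.4,"offset":[0,0,0.006],"angular":[0,0,0]},
  {"fingers":0.9,"offset":[0,0,0],"angular":[0,0,0]},
  {"fingers":0.9,"offset":[0,0,0],"angular":[0,0,0]},
  {"fingers":0.9,"offset":[0,0,0],"angular":[0,0,0]},
  {"fingers":0.9,"offset":[0,0,0],"angular":[0,0,0]},
  {"fingers":0.9,"offset":[0,0,0],"angular":[0,0,0]},
], force=30)

```text
time_s: 9.03
position: [0.632, 0.3035, 0.0761]
ee_rot: [0.999, -0.032, 0.003, -0.002]
contact_force: [2.1, -0.1, -6.1]
gripper_width: 0.0163
```

```bash
python3 - <<'E'
from h import *
st=robot.state(); 
go((.6285,.3075,.068),-0.058,st)
print(st["gripper_width"],st["contact_force"])
E
```

```text
tool-delta [-0.0038 -0.0038  0.0081] world [-0.0035  0.004  -0.0081] yaw now -0.0636 tilt [ 0.006  0.004 -1.   ]
 in target-yaw axes [-0.0037 -0.0038  0.0081]  rotvec tool [-0.0043 -0.0059 -0.0056]
0.016341287417927165 [ 2.12619442 -0.08265519 -6.14886271]
```

Call:
servo_tool([
  {"fingers":0.9,"offset":[0,0.008,0],"angular":[0,0,0]},
  {"fingers":0.9,"offset":[0,0.018,0],"angular":[0,0,0]},
  {"fingers":0.9,"offset":[0,0.022,0],"angular":[0,0,0]},
  {"fingers":0.9,"offset":[0,0.022,0],"angular":[0,0,0]},
  {"fingers":0.9,"offset":[0,0.022,0],"angular":[0,0,0]},
  {"fingers":0.9,"offset":[0,0.015,0],"angular":[0,0,0]},
])

```text
time_s: 9.53
position: [0.6248, 0.2014, 0.0761]
ee_rot: [1.0, -0.028, 0.005, -0.007]
contact_force: [0.4, 3.7, -2.3]
gripper_width: 0.0161
```

```bash
python3 - <<'E'
from h import *
st=robot.state(); 
go((.6285,.3075,.068),-0.058,st)
print(st["gripper_width"],st["contact_force"])
E
```

```text
tool-delta [-0.0024 -0.106   0.0096] world [ 0.0037  0.1061 -0.0081] yaw now -0.0561 tilt [ 0.01   0.014 -1.   ]
 in target-yaw axes [-0.0025 -0.1061  0.0081]  rotvec tool [-0.0145 -0.0089  0.0019]
0.01611637350877985 [ 0.38141933  3.74995274 -2.34892603]
```

Call:
servo_tool([
  {"fingers":0.9,"offset":[0,0.012,0],"angular":[-0.014,-0.009,0]},
  {"fingers":0.9,"offset":[0,0.012,0],"angular":[0,0,0]},
  {"fingers":0.9,"offset":[0,0.008,0],"angular":[0,0,0]},
  {"fingers":0.9,"offset":[0,0.006,0],"angular":[0,0,0]},
  {"fingers":0.9,"offset":[0,0.006,0],"angular":[0,0,0]},
])

```text
time_s: 9.95
position: [0.6221, 0.1586, 0.0761]
ee_rot: [1.0, -0.028, 0.0, -0.005]
contact_force: [-3.2, 35.0, -3.0]
gripper_width: 0.0158
```

```bash
python3 - <<'E'
from h import *
st=robot.state(); 
go((.6285,.3075,.068),-0.058,st)
print(st["gripper_width"],st["contact_force"])
E
```

```text
tool-delta [-0.0019 -0.1489  0.0095] world [ 0.0064  0.1489 -0.0081] yaw now -0.0557 tilt [ 0.001  0.01  -1.   ]
 in target-yaw axes [-0.0023 -0.149   0.0081]  rotvec tool [-0.0097 -0.0004  0.0023]
0.015818269053412697 [-3.21383158 35.03811266 -2.96638561]
```

Call:
servo_tool([
  {"fingers":0.9,"offset":[0,0.001,0],"angular":[0,0,0]},
  {"fingers":0.9,"offset":[0,0,0],"angular":[0,0,0]},
  {"fingers":-0.2,"offset":[0,0,0],"angular":[0,0,0]},
  {"fingers":-0.2,"offset":[0,0,0],"angular":[0,0,0]},
  {"fingers":-0.2,"offset":[0,0,0],"angular":[0,0,0]},
  {"fingers":-0.2,"offset":[0,0,-0.01],"angular":[0,0,0]},
  {"fingers":-0.2,"offset":[0,0,-0.025],"angular":[0,0,0]},
  {"fingers":-0.2,"offset":[-0.01,-0.01,-0.03],"angular":[-0.01,0,0]},
  {"fingers":-0.2,"offset":[-0.04,-0.01,0],"angular":[0,0,0]},
  {"fingers":-0.2,"offset":[-0.04,0,0],"angular":[0,0,0]},
])

```text
time_s: 10.78
position: [0.5368, 0.179, 0.1469]
ee_rot: [1.0, -0.03, 0.001, 0.003]
contact_force: [-1.6, 0.3, -0.3]
gripper_width: 0.0513
```

```bash
python3 - <<'E'
from h import *
st=robot.state(); im=camera("wrist"); cv2.imwrite("pics/w9.png",im)
im=camera("side"); cv2.imwrite("pics/s9.png",cv2.resize(im[170:350,190:370],None,fx=3.3,fy=3.3,interpolation=cv2.INTER_CUBIC))
go((.6285,.3075,.068),-0.058,st)
print(st["gripper_width"],st["contact_force"])
E
```

```text
tool-delta [ 0.0835 -0.1344  0.0783] world [ 0.0917  0.1285 -0.0789] yaw now -0.061 tilt [ 0.003 -0.007 -1.   ]
 in target-yaw axes [ 0.0841 -0.1336  0.0789]  rotvec tool [ 0.0068 -0.003  -0.003 ]
0.05130564061269446 [-1.61686655  0.26103823 -0.2703717 ]
```

View pics/w9.png

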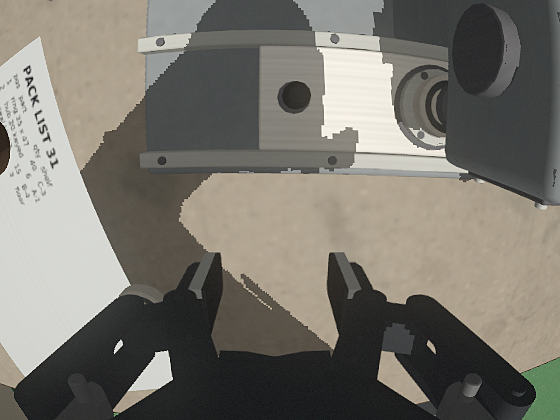

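View pics/s9.png

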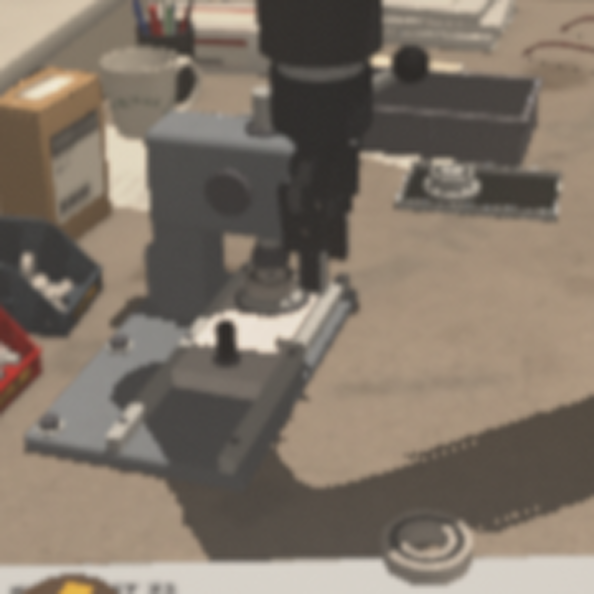

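```bash
python3 - <<'E'
from h import *
st=robot.state(); st["position"]=np.array([.5368,.179,.1469]); st["ee_rot"]=np.array([1,-.03,.001,.003])
st["ee_rot"]/=np.linalg.norm(st["ee_rot"])
print(atz("wrist",(294,95.5),.069,st))
go((.495,-.26,.15),0)
E
```

```text
[0.61846688 0.16114948 0.069     ]
tool-delta [-0.0138  0.44    0.0007] world [-0.0392 -0.4384  0.0016] yaw now -0.0577 tilt [ 0.004 -0.006 -1.   ]
 in target-yaw axes [-0.0392  0.4384 -0.0016]  rotvec tool [ 0.0054 -0.0044 -0.0577]
```

Call:
servo_tool([
  {"fingers":-0.4,"offset":[-0.033,0.018,-0.01],"angular":[0.005,-0.004,-0.058]},
  {"fingers":-0.4,"offset":[-0.033,0.016,-0.01],"angular":[0,0,0]},
  {"fingers":-0.4,"offset":[-0.033,0.016,-0.01],"angular":[0,0,0]},
  {"fingers":-0.4,"offset":[-0.033,0.016,-0.01],"angular":[0,0,0]},
  {"fingers":-0.4,"offset":[-0.033,0.016,-0.01],"angular":[0,0,0]},
  {"fingers":-0.4,"offset":[0,0.04,0],"angular":[0,0,0]},
  {"fingers":-0.4,"offset":[0,0.04,0],"angular":[0,0,0]},
  {"fingers":-0.4,"offset":[0,0.04,0],"angular":[0,0,0]},
  {"fingers":-0.4,"offset":[0,0.04,0],"angular":[0,0,0]},
  {"fingers":-0.4,"offset":[0,0.04,0],"angular":[0,0,0]},
])

```text
time_s: 11.72
position: [0.365, -0.1055, 0.21]
ee_rot: [1.0, 0.015, 0.006, 0.003]
contact_force: [2.6, 0.7, 0.1]
gripper_width: 0.0596
```

```bash
python3 - <<'E'
from h import *
go((.46,-.265,.17),0)
print(robot.state()["qpos"])
E
```

```text
tool-delta [0.0897 0.162  0.0421] world [ 0.095  -0.1595 -0.04  ] yaw now 0.0299 tilt [ 0.012 -0.006 -1.   ]
 in target-yaw axes [0.095  0.1595 0.04  ]  rotvec tool [ 0.0064 -0.0124  0.0298]
[ 0.27151522 -0.60871801 -0.5107241   0.009322   -1.65842594  1.32997231]
```

Call:
servo_tool([
  {"fingers":-0.4,"offset":[0.012,0.035,0.008],"angular":[0.006,-0.012,0.03]},
  {"fingers":-0.4,"offset":[0.02,0.032,0.008],"angular":[0,0,0]},
  {"fingers":-0.4,"offset":[0.02,0.032,0.008],"angular":[0,0,0]},
  {"fingers":-0.4,"offset":[0.02,0.03,0.008],"angular":[0,0,0]},
  {"fingers":-0.4,"offset":[0.01,0.01,0.008],"angular":[0,0,0]},
  {"fingers":-0.4,"offset":[0,0,0],"angular":[0,0,0]},
  {"fingers":-0.4,"offset":[0,0,0],"angular":[0,0,0]},
])

```text
time_s: 12.3
position: [0.4496, -0.2653, 0.1806]
ee_rot: [1.0, -0.007, 0.008, 0.003]
contact_force: [-0.2, -0.3, 0.8]
gripper_width: 0.0597
```

```bash
python3 - <<'E'
from h import *
st=robot.state(); im=camera("wrist"); cv2.imwrite("pics/w10.png",im)
go((.46,-.265,.17),0,st)
import json
json.dump({k:np.array(v).tolist() for k,v in st.items()},open("st10.json","w"))
for t in ("hub_mid",):
  for r in models.cut_out("wrist",t)[:3]:
    e=r["extent"]; print(t,round(r["p"],2),e,atz("wrist",(e[0]+e[2]/2-.5,e[1]+e[3]/2-.5),.0205,st))
E
```

```text
tool-delta [ 0.0102 -0.0005  0.0107] world [ 0.0104  0.0003 -0.0106] yaw now -0.0149 tilt [ 0.016 -0.006 -1.   ]
 in target-yaw axes [ 0.0104 -0.0003  0.0106]  rotvec tool [ 0.0062 -0.0157 -0.0149]
hub_mid 0.65 [249.7, 107.6, 70.0, 67.5] [ 0.49902237 -0.2760974   0.0205    ]
```

View pics/w10.png

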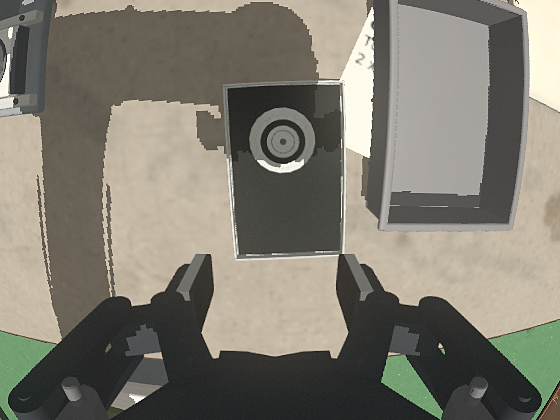

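```bash
python3 - <<'E'
from h import *
import json
st={k:np.array(v) for k,v in json.load(open("st10.json")).items()}
im=cv2.imread("pics/w10.png")
P=atz("wrist",(282.8,141),.0275,st); print(P)
for c in ((381,228),(513,230),(528,8)): print(c,atz("wrist",c,.061,st))
f=6;x0,y0=235,95
o=cv2.resize(im[y0:y0+95,x0:x0+100],None,fx=f,fy=f,interpolation=cv2.INTER_CUBIC)
t=np.linspace(0,2*np.pi,80)
for r,h in ((.030,.0115),(.0235,.0275)):
    q=proj("wrist",np.stack([P[0]+r*np.cos(t),P[1]+r*np.sin(t),0*t+h],1),st); q=(q-[x0,y0]+.5)*f-.5
    cv2.polylines(o,[np.int32(q)],True,(0,0,255),1)
cv2.imwrite("pics/w10o.png",o)
go((P[0],P[1],.06),0)
E
```

```text
[ 0.49939635 -0.27464963  0.0275    ]
(381, 228) [ 0.43099047 -0.35468272  0.061     ]
(513, 230) [ 0.42299569 -0.50309128  0.061     ]
(528, 8) [ 0.64484421 -0.51261278  0.061     ]
tool-delta [0.0479 0.0092 0.1217] world [ 0.0498 -0.0106 -0.1208] yaw now -0.0131 tilt [ 0.017 -0.006 -1.   ]
 in target-yaw axes [0.0498 0.0106 0.1208]  rotvec tool [ 0.0058 -0.0169 -0.0132]
```

View pics/w10o.png

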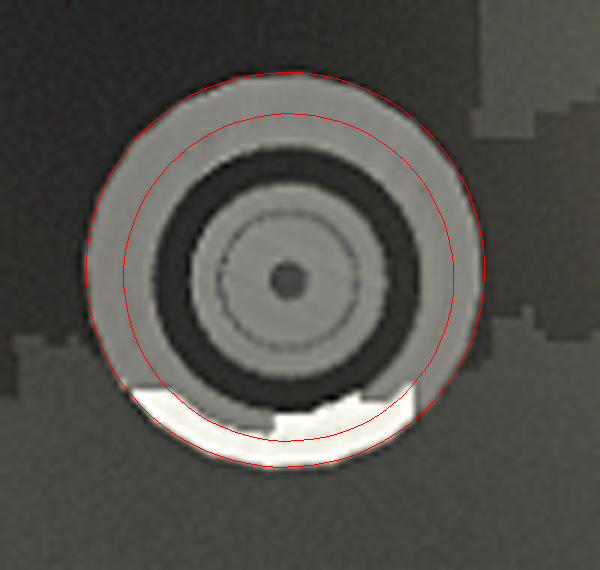

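Call:
servo_tool([
  {"fingers":-0.3,"offset":[0.02,0.005,0.02],"angular":[0.006,-0.017,-0.013]},
  {"fingers":-0.3,"offset":[0.025,0.004,0.035],"angular":[0,0,0]},
  {"fingers":-0.3,"offset":[0.003,0.001,0.035],"angular":[0,0,0]},
  {"fingers":-0.3,"offset":[0,0,0.02],"angular":[0,0,0]},
  {"fingers":-0.3,"offset":[0,0,0],"angular":[0,0,0]},
  {"fingers":-0.3,"offset":[0,0,0],"angular":[0,0,0]},
])

```text
time_s: 12.9
position: [0.5038, -0.2713, 0.0801]
ee_rot: [1.0, 0.005, 0.009, 0.003]
contact_force: [-0.9, -0.6, 1.2]
gripper_width: 0.0554
```

```bash
python3 - <<'E'
from h import *
go((.499,-.2747,.032),0)
E
```

```text
tool-delta [-0.0057  0.0031  0.048 ] world [-0.0048 -0.0034 -0.0481] yaw now 0.0091 tilt [ 0.018 -0.005 -1.   ]
 in target-yaw axes [-0.0048  0.0034  0.0481]  rotvec tool [ 0.0055 -0.0181  0.009 ]
```

Call:
servo_tool([
  {"fingers":-0.3,"offset":[-0.005,0.003,0.015],"angular":[0.005,-0.018,0.009]},
  {"fingers":-0.3,"offset":[0,0,0.01],"angular":[0,0,0]},
  {"fingers":-0.3,"offset":[0,0,0],"angular":[0,0,0]},
  {"fingers":-0.3,"offset":[0,0,0],"angular":[0,0,0]},
])

```text
time_s: 13.23
position: [0.5009, -0.2742, 0.06]
ee_rot: [1.0, 0.001, 0.004, 0.001]
contact_force: [-0.1, -0.4, -0.3]
gripper_width: 0.0553
```

```bash
python3 - <<'E'
from h import *
go((.499,-.2747,.032),0)
E
```

```text
tool-delta [-0.0021  0.0004  0.028 ] world [-0.0019 -0.0005 -0.028 ] yaw now 0.0019 tilt [ 0.007 -0.003 -1.   ]
 in target-yaw axes [-0.0019  0.0005  0.028 ]  rotvec tool [ 0.0028 -0.0074  0.0019]
```

Call:
servo_tool([
  {"fingers":-0.3,"offset":[-0.002,0,0.01],"angular":[0.003,-0.008,0.002]},
  {"fingers":-0.3,"offset":[0,0,0.012],"angular":[0,0,0]},
  {"fingers":-0.3,"offset":[0,0,0.004],"angular":[0,0,0]},
  {"fingers":-0.3,"offset":[0,0,0],"angular":[0,0,0]},
  {"fingers":-0.3,"offset":[0,0,0],"angular":[0,0,0]},
])

```text
time_s: 13.65
position: [0.4994, -0.2746, 0.0331]
ee_rot: [1.0, -0.0, 0.001, 0.0]
contact_force: [0.4, -0.1, 0.4]
gripper_width: 0.0552
```

```bash
python3 - <<'E'
from h import *
go((.499,-.2747,.032),0)
print(robot.state()["contact_force"])
E
```

```text
tool-delta [-0.0004  0.0001  0.0011] world [-0.0004 -0.0001 -0.0011] yaw now -0.0007 tilt [ 0.001 -0.    -1.   ]
 in target-yaw axes [-0.0004  0.0001  0.0011]  rotvec tool [ 0.0003 -0.0014 -0.0007]
[ 0.40799899 -0.13057908  0.44704098]
```

Call:
servo_tool([
  {"fingers":0.2,"offset":[0,0,0.001],"angular":[0,0,0]},
  {"fingers":0.2,"offset":[0,0,0],"angular":[0,0,0]},
  {"fingers":0.2,"offset":[0,0,0],"angular":[0,0,0]},
  {"fingers":0.2,"offset":[0,0,0],"angular":[0,0,0]},
  {"fingers":0.2,"offset":[0,0,-0.015],"angular":[0,0,0]},
  {"fingers":0.2,"offset":[0,0,-0.03],"angular":[0,0,0]},
  {"fingers":0.2,"offset":[0,0,-0.04],"angular":[0,0,0]},
  {"fingers":0.2,"offset":[0,0,-0.02],"angular":[0,0,0]},
], force=60)

```text
time_s: 14.32
position: [0.4947, -0.2729, 0.1314]
ee_rot: [1.0, -0.001, -0.007, -0.003]
contact_force: [0.1, -0.8, -0.9]
gripper_width: 0.0449
```

```bash
python3 - <<'E'
from h import *
st=robot.state(); im=camera("wrist"); cv2.imwrite("pics/w11.png",im)
go((.51,-.433,.13),0)
print(st["contact_force"],st["gripper_width"])
E
```

```text
tool-delta [0.0145 0.1596 0.0035] world [ 0.0142 -0.1596 -0.0044] yaw now -0.0017 tilt [-0.011  0.005 -1.   ]
 in target-yaw axes [0.0142 0.1596 0.0044]  rotvec tool [-0.0046  0.0109 -0.0018]
[ 0.09958708 -0.77826173 -0.90361038] 0.044892695944379446
```

View pics/w11.png

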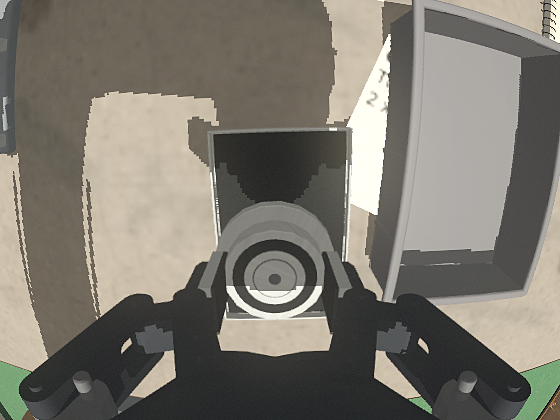

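Call:
servo_tool([
  {"fingers":0.2,"offset":[0.005,0.03,0],"angular":[-0.005,0.011,0]},
  {"fingers":0.2,"offset":[0.005,0.038,0],"angular":[0,0,0]},
  {"fingers":0.2,"offset":[0.005,0.038,0],"angular":[0,0,0]},
  {"fingers":0.2,"offset":[0.003,0.035,0],"angular":[0,0,0]},
  {"fingers":0.2,"offset":[0,0.01,0],"angular":[0,0,0]},
  {"fingers":0.2,"offset":[0,0,0],"angular":[0,0,0]},
  {"fingers":0.2,"offset":[0,0,0],"angular":[0,0,0]},
])

```text
time_s: 14.95
position: [0.5151, -0.4287, 0.1317]
ee_rot: [1.0, 0.001, 0.002, -0.002]
contact_force: [0.5, -0.1, -3.0]
gripper_width: 0.0444
```

```bash
python3 - <<'E'
from h import *
st=robot.state(); im=camera("wrist"); cv2.imwrite("pics/w12.png",im)
im=camera("top"); cv2.imwrite("pics/t12.png",im)
go((.515,-.433,.037),0)
print(st["contact_force"],st["gripper_width"],st["qpos"])
for p in ((.535,-.433,.061),): 
  pass
for c in ((345,5),(345,348),(203,348)): print(c, atz("wrist",c,.061,st))
E
```

```text
tool-delta [-0.0007  0.0057  0.095 ] world [-0.0003 -0.0053 -0.095 ] yaw now 0.0027 tilt [ 0.003  0.004 -1.   ]
 in target-yaw axes [-0.0003  0.0053  0.095 ]  rotvec tool [-0.0039 -0.0034  0.0027]
[ 0.46224019 -0.08800638 -3.03499198] 0.04441616017102776 [-0.39905386  0.24144329  0.09261661 -0.00489367 -1.42058825  1.97172504]
(345, 5) [ 0.65609354 -0.47127683  0.061     ]
(345, 348) [ 0.41340031 -0.48463207  0.061     ]
(203, 348) [ 0.41286965 -0.37277065  0.061     ]
```

View pics/w12.png

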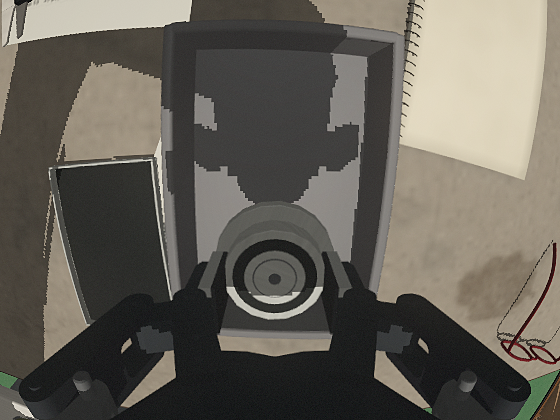

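View pics/t12.png

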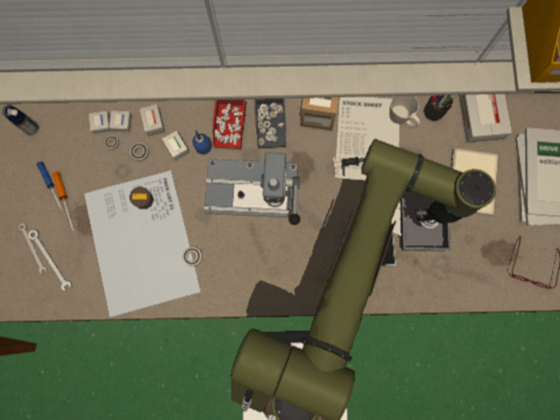

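Call:
servo_tool([
  {"fingers":0.2,"offset":[0,0.003,0.02],"angular":[-0.004,-0.003,0]},
  {"fingers":0.2,"offset":[0,0,0.03],"angular":[0,0,0]},
  {"fingers":0.2,"offset":[0,0,0.025],"angular":[0,0,0]},
  {"fingers":0.2,"offset":[0,0,0.01],"angular":[0,0,0]},
  {"fingers":0.2,"offset":[0,0,0.003],"angular":[0,0,0]},
  {"fingers":0.2,"offset":[0,0,0],"angular":[0,0,0]},
])

```text
time_s: 15.55
position: [0.5185, -0.4248, 0.0455]
ee_rot: [1.0, 0.005, 0.003, 0.001]
contact_force: [-0.8, -0.4, -2.9]
gripper_width: 0.0442
```

```bash
python3 - <<'E'
from h import *
st=robot.state(); 
go((.515,-.433,.037),0)
print(st["contact_force"],st["gripper_width"])
E
```

```text
tool-delta [-0.0037  0.0081  0.0085] world [-0.0035 -0.0082 -0.0085] yaw now 0.0106 tilt [ 0.006 -0.003 -1.   ]
 in target-yaw axes [-0.0035  0.0082  0.0085]  rotvec tool [ 0.0027 -0.0065  0.0106]
[-0.78236123 -0.36661314 -2.87859106] 0.04419893941453462
```

Call:
servo_tool([
  {"fingers":0.2,"offset":[0,0.005,0.006],"angular":[0,-0.006,0]},
  {"fingers":0.2,"offset":[0,0,0.003],"angular":[0,0,0]},
  {"fingers":0.2,"offset":[0,0,0],"angular":[0,0,0]},
  {"fingers":-0.3,"offset":[0,0,0],"angular":[0,0,0]},
  {"fingers":-0.3,"offset":[0,0,0],"angular":[0,0,0]},
  {"fingers":-0.3,"offset":[0,0,-0.01],"angular":[0,0,0]},
  {"fingers":-0.3,"offset":[0,0,-0.03],"angular":[0,0,0]},
  {"fingers":-0.3,"offset":[0,0,-0.04],"angular":[0,0,0]},
  {"fingers":-0.3,"offset":[0,0,-0.04],"angular":[0,0,0]},
  {"fingers":-0.3,"offset":[0,0,-0.01],"angular":[0,0,0]},
])

```text
time_s: 16.38
position: [0.5192, -0.4309, 0.1806]
ee_rot: [1.0, 0.006, 0.003, 0.005]
contact_force: [0.3, -0.3, 2.5]
gripper_width: 0.0552
```

```bash
python3 - <<'E'
from h import *
st=robot.state(); im=camera("wrist"); cv2.imwrite("pics/w13.png",im)
go((.38,-.2,.25),0)
print(st["contact_force"],st["gripper_width"])
for r in models.cut_out("wrist","hub_mid")[:3]:
    e=r["extent"]; print(round(r["p"],2),e,atz("wrist",(e[0]+e[2]/2-.5,e[1]+e[3]/2-.5),.02,st))
E
```

```text
tool-delta [-0.1363 -0.2319 -0.0721] world [-0.1395  0.231   0.0689] yaw now 0.0118 tilt [ 0.007 -0.01  -1.   ]
 in target-yaw axes [-0.1395 -0.231  -0.0689]  rotvec tool [ 0.0102 -0.0066  0.0118]
[ 0.32639348 -0.26263487  2.53651217] 0.055236675002905376
0.76 [241.7, 157.0, 63.3, 65.7] [ 0.52343521 -0.43149273  0.02      ]
```

View pics/w13.png

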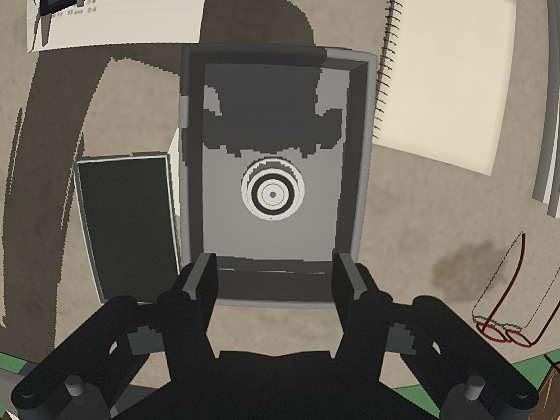

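Call:
servo_tool([
  {"fingers":-0.4,"offset":[-0.005,-0.025,-0.03],"angular":[0.01,-0.007,0.012]},
  {"fingers":-0.4,"offset":[-0.005,-0.03,-0.025],"angular":[0,0,0]},
  {"fingers":-0.4,"offset":[-0.005,-0.035,-0.02],"angular":[0,0,0]},
  {"fingers":-0.4,"offset":[-0.005,-0.036,-0.015],"angular":[0,0,0]},
  {"fingers":-0.4,"offset":[-0.005,-0.036,-0.015],"angular":[0,0,0]},
  {"fingers":-0.4,"offset":[-0.005,-0.036,-0.015],"angular":[0,0,0]},
  {"fingers":-0.4,"offset":[-0.005,-0.037,-0.01],"angular":[0,0,0]},
  {"fingers":-0.4,"offset":[-0.005,-0.037,-0.005],"angular":[0,0,0]},
  {"fingers":-0.4,"offset":[-0.005,-0.037,0],"angular":[0,0,0]},
])

```text
time_s: 17.23
position: [0.4705, -0.1174, 0.32]
ee_rot: [1.0, -0.007, 0.0, -0.003]
contact_force: [1.5, 0.2, 0.2]
gripper_width: 0.0597
```

```bash
python3 - <<'E'
from h import *
go((.48,-.01,.33),-.058)
E
```

```text
tool-delta [ 0.008  -0.1076 -0.0094] world [0.0095 0.1074 0.01  ] yaw now -0.0139 tilt [ 0.001  0.005 -1.   ]
 in target-yaw axes [ 0.0032 -0.1078 -0.01  ]  rotvec tool [-0.0051 -0.0003  0.0441]
```

Call:
servo_tool([
  {"fingers":-0.4,"offset":[0.002,-0.035,-0.003],"angular":[-0.005,0,0.044]},
  {"fingers":-0.4,"offset":[0,-0.035,-0.003],"angular":[0,0,0]},
  {"fingers":-0.4,"offset":[0,-0.025,-0.003],"angular":[0,0,0]},
  {"fingers":-0.4,"offset":[0,0,0],"angular":[0,0,0]},
  {"fingers":-0.4,"offset":[0,0,0],"angular":[0,0,0]},
])

```text
time_s: 17.65
position: [0.4736, -0.0128, 0.3349]
ee_rot: [1.0, -0.026, 0.005, -0.002]
contact_force: [0.6, -1.3, -0.4]
gripper_width: 0.0601
```

```bash
python3 - <<'E'
from h import *
st=robot.state(); im=camera("wrist"); cv2.imwrite("pics/w14.png",im)
go((.4996,-.0076,.275),-.058)
print(proj("wrist",[[.4996,-.0076,.2425]],st), st["contact_force"])
import json
json.dump({k:np.array(v).tolist() for k,v in st.items()},open("st14.json","w"))
E
```

```text
tool-delta [ 0.025  -0.0067  0.0602] world [ 0.0259  0.0056 -0.0599] yaw now -0.0533 tilt [ 0.011  0.004 -1.   ]
 in target-yaw axes [ 0.0256 -0.0071  0.0599]  rotvec tool [-0.0045 -0.0104  0.0048]
[[264.55825235 182.0810584 ]] [ 0.56931802 -1.25683175 -0.43742396]
```

View pics/w14.png

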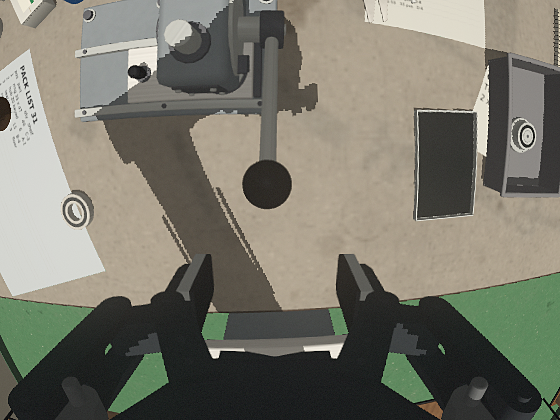

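```bash
python3 - <<'E'
from h import *
import json
st={k:np.array(v) for k,v in json.load(open("st14.json")).items()}
B=atz("wrist",(267,184.5),.242,st); print(B)
print(atz("wrist",(271,24),.155,st))
go((B[0],B[1],.275),-.058)
E
```

```text
[ 0.49772497 -0.00914608  0.242     ]
[ 0.63267548 -0.01777716  0.155     ]
tool-delta [ 0.0232 -0.0051  0.0602] world [ 0.024   0.0041 -0.0599] yaw now -0.0533 tilt [ 0.011  0.004 -1.   ]
 in target-yaw axes [ 0.0238 -0.0055  0.0599]  rotvec tool [-0.0045 -0.0104  0.0048]
```

Call:
servo_tool([
  {"fingers":-0.4,"offset":[0.02,-0.005,0.015],"angular":[-0.005,-0.01,0.005]},
  {"fingers":-0.4,"offset":[0.005,0,0.025],"angular":[0,0,0]},
  {"fingers":-0.4,"offset":[0,0,0.01],"angular":[0,0,0]},
  {"fingers":-0.4,"offset":[0,0,0],"angular":[0,0,0]},
  {"fingers":-0.4,"offset":[0,0,0],"angular":[0,0,0]},
])

```text
time_s: 18.12
position: [0.4997, -0.0139, 0.2859]
ee_rot: [0.999, -0.032, 0.002, 0.0]
contact_force: [-0.7, -0.9, 1.1]
gripper_width: 0.06
```

```bash
python3 - <<'E'
from h import *
st=robot.state(); im=camera("wrist"); cv2.imwrite("pics/w15.png",im)
go((.4985,-.0085,.244),-.058,st)
E
```

```text
tool-delta [-0.0017 -0.0053  0.0419] world [-0.0012  0.0054 -0.0419] yaw now -0.0636 tilt [ 0.004 -0.001 -1.   ]
 in target-yaw axes [-0.0015 -0.0053  0.0419]  rotvec tool [ 0.0008 -0.0036 -0.0056]
```

View pics/w15.png

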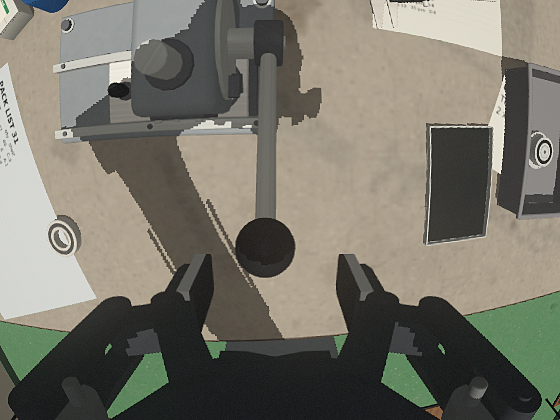

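Call:
servo_tool([
  {"fingers":-0.4,"offset":[-0.001,-0.005,0.008],"angular":[0,-0.003,-0.005]},
  {"fingers":-0.4,"offset":[0,0,0.015],"angular":[0,0,0]},
  {"fingers":-0.4,"offset":[0,0,0.012],"angular":[0,0,0]},
  {"fingers":-0.4,"offset":[0,0,0],"angular":[0,0,0]},
  {"fingers":-0.4,"offset":[0,0,0],"angular":[0,0,0]},
])

```text
time_s: 18.58
position: [0.4992, -0.0091, 0.2539]
ee_rot: [1.0, -0.03, 0.004, -0.001]
contact_force: [-0.6, -0.4, 0.5]
gripper_width: 0.0599
```

```bash
python3 - <<'E'
from h import *
st=robot.state(); im=camera("wrist"); cv2.imwrite("pics/w16.png",im)
go((.4985,-.0085,.244),-.058,st); print(st["contact_force"])
E
```

```text
tool-delta [-0.0008 -0.0005  0.0099] world [-0.0007  0.0006 -0.0099] yaw now -0.0595 tilt [ 0.008  0.001 -1.   ]
 in target-yaw axes [-0.0008 -0.0005  0.0099]  rotvec tool [-0.0014 -0.0079 -0.0014]
[-0.61919343 -0.36115347  0.50015308]
```

View pics/w16.png

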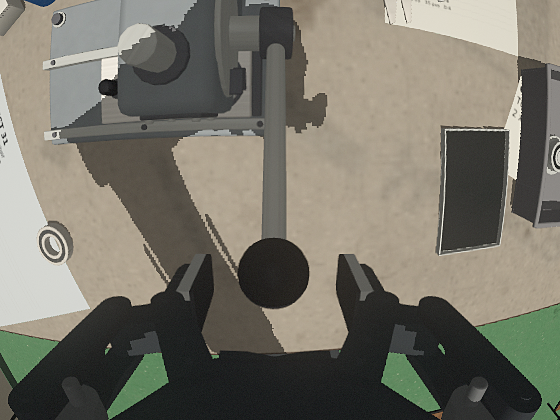

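Call:
servo_tool([
  {"fingers":-0.4,"offset":[-0.001,0,0.008],"angular":[-0.001,-0.008,0]},
  {"fingers":-0.4,"offset":[0,0,0.003],"angular":[0,0,0]},
  {"fingers":0.6,"offset":[0,0,0],"angular":[0,0,0]},
  {"fingers":0.6,"offset":[0,0,0],"angular":[0,0,0]},
  {"fingers":0.6,"offset":[0,0,0],"angular":[0,0,0]},
  {"fingers":0.6,"offset":[0,0,0],"angular":[0,0,0]},
  {"fingers":0.6,"offset":[0,0,0],"angular":[0,0,0]},
], force=60)

```text
time_s: 19.22
position: [0.4987, -0.0084, 0.244]
ee_rot: [1.0, -0.029, 0.001, -0.001]
contact_force: [-0.2, 0.3, 0.2]
gripper_width: 0.0311
```

```bash
python3 - <<'E'
from h import *
st=robot.state()
go((.4985,-.0085,.242),-.058,st); print(st["contact_force"],st["gripper_width"])
E
```

```text
tool-delta [-0.0002  0.0001  0.002 ] world [-0.0002 -0.0001 -0.002 ] yaw now -0.0588 tilt [ 0.002  0.002 -1.   ]
 in target-yaw axes [-0.0002  0.0001  0.002 ]  rotvec tool [-0.0018 -0.0014 -0.0008]
[-0.22703326  0.30826573  0.23599687] 0.031073848327671433
```

Call:
servo_tool([
  {"fingers":0.6,"offset":[-0.007,0,0.011],"angular":[0,0,0]},
  {"fingers":0.6,"offset":[-0.006,0,0.011],"angular":[0,0,0]},
  {"fingers":0.6,"offset":[-0.005,0,0.012],"angular":[0,0,0]},
  {"fingers":0.6,"offset":[-0.004,0,0.012],"angular":[0,0,0]},
  {"fingers":0.6,"offset":[-0.003,0,0.012],"angular":[0,0,0]},
  {"fingers":0.6,"offset":[0,0,0],"angular":[0,0,0]},
])

```text
time_s: 19.72
position: [0.4781, -0.007, 0.1965]
ee_rot: [0.999, -0.029, 0.012, -0.002]
contact_force: [4.6, 1.1, 4.0]
gripper_width: 0.0315
```

```bash
cat >> h.py <<'E'
def lev():
    st=robot.state(); p=st["position"]; piv=np.array([.6291,-.0165])
    z=p[2]-.002-.15; r=np.hypot(*(p[:2]-piv))
    e=np.arctan2(z,r); th=.611-e
    print("theta est",th.round(3),"r",np.hypot(z,r).round(4)); 
    xt=piv+.16*np.cos(-.2)*np.array([-.998,.058]); go((*xt,.15-.16*np.sin(.2)+.002),-.058,st)
    print(st["contact_force"].round(1),st["gripper_width"])
E
python3 -c "
from h import *
lev()"
```

```text
theta est 0.325 r 0.1577
tool-delta [-0.0073  0.0011  0.0761] world [-0.0055 -0.0004 -0.0763] yaw now -0.0584 tilt [ 0.024  0.003 -1.   ]
 in target-yaw axes [-0.0055  0.0007  0.0763]  rotvec tool [-0.0043 -0.0241 -0.0004]
[4.6 1.1 4. ] 0.031524547563810956
```

Call:
servo_tool([
  {"fingers":0.6,"offset":[-0.002,0,0.012],"angular":[-0.004,-0.02,0]},
  {"fingers":0.6,"offset":[-0.002,0,0.012],"angular":[0,0,0]},
  {"fingers":0.6,"offset":[-0.001,0,0.012],"angular":[0,0,0]},
  {"fingers":0.6,"offset":[0,0,0.012],"angular":[0,0,0]},
  {"fingers":0.6,"offset":[0,0,0],"angular":[0,0,0]},
])

```text
time_s: 20.13
position: [0.4774, -0.0069, 0.1588]
ee_rot: [1.0, -0.029, 0.009, -0.001]
contact_force: [-0.3, 2.3, 5.8]
gripper_width: 0.0311
```

```bash
python3 -c "
from h import *
lev()"
```

```text
theta est 0.566 r 0.1521
tool-delta [-0.0055  0.0008  0.0385] world [-0.0048 -0.0005 -0.0386] yaw now -0.0577 tilt [ 0.019  0.001 -1.   ]
 in target-yaw axes [-0.0048  0.0008  0.0386]  rotvec tool [-0.0016 -0.0189  0.0003]
[-0.3  2.3  5.8] 0.03113685757441873
```

Call:
servo_tool([
  {"fingers":0.6,"offset":[-0.003,0,0.01],"angular":[-0.001,-0.018,0]},
  {"fingers":0.6,"offset":[-0.002,0,0.012],"angular":[0,0,0]},
  {"fingers":0.6,"offset":[0,0,0.01],"angular":[0,0,0]},
  {"fingers":0.6,"offset":[0,0,0],"angular":[0,0,0]},
])

```text
time_s: 20.47
position: [0.478, -0.0069, 0.137]
ee_rot: [1.0, -0.028, 0.008, -0.0]
contact_force: [-5.5, 2.8, 7.5]
gripper_width: 0.0316
```

```bash
python3 -c "
from h import *
lev()
im=camera('wrist'); cv2.imwrite('pics/w17.png',im)
im=camera('side'); cv2.imwrite('pics/s17.png',cv2.resize(im[150:310,200:380],None,fx=3.7,fy=3.7,interpolation=cv2.INTER_CUBIC))
"
```

```text
theta est 0.71 r 0.1522
tool-delta [-0.0056  0.0009  0.0167] world [-0.0054 -0.0005 -0.0168] yaw now -0.0566 tilt [ 0.016  0.    -1.   ]
 in target-yaw axes [-0.0053  0.0008  0.0168]  rotvec tool [-0.0014 -0.0159  0.0014]
[-5.5  2.8  7.5] 0.03160392232742205
```

View pics/w17.png

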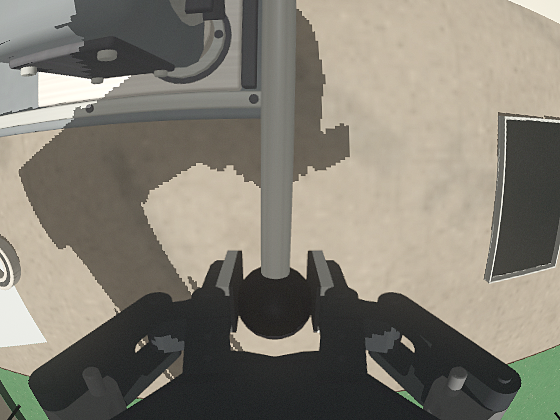

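View pics/s17.png

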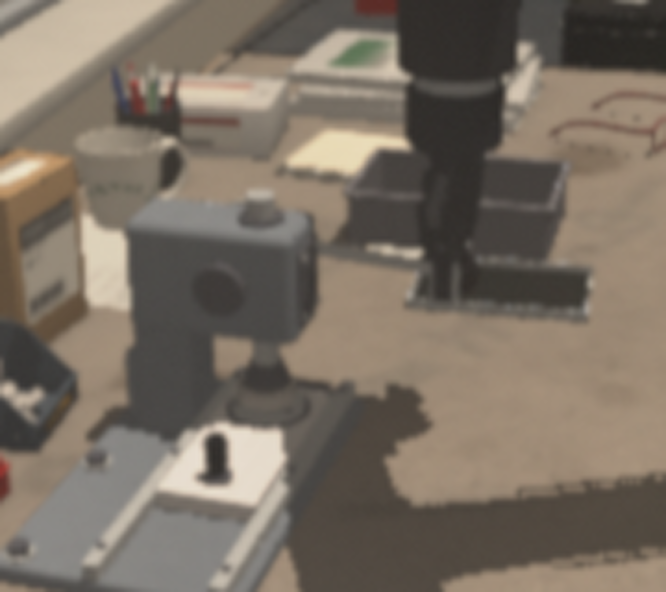

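Call:
servo_tool([
  {"fingers":0.6,"offset":[-0.006,0,0.005],"angular":[0,0,0]},
  {"fingers":0.6,"offset":[-0.006,0,0.005],"angular":[0,0,0]},
  {"fingers":0.6,"offset":[-0.004,0,0.005],"angular":[0,0,0]},
  {"fingers":0.6,"offset":[0,0,0],"angular":[0,0,0]},
])

```text
time_s: 20.9
position: [0.4778, -0.0069, 0.1417]
ee_rot: [0.999, -0.027, 0.031, -0.0]
contact_force: [-16.0, 3.7, 7.5]
gripper_width: 0.0315
```

```bash
python3 -c "
from h import *
lev()
im=camera('wrist'); cv2.imwrite('pics/w18.png',im)
"
```

```text
theta est 0.679 r 0.1519
tool-delta [-0.0065  0.0009  0.0211] world [-0.0052 -0.0005 -0.0215] yaw now -0.0537 tilt [ 0.062 -0.001 -0.998]
 in target-yaw axes [-0.0052  0.0008  0.0215]  rotvec tool [-0.0025 -0.0617  0.0043]
[-16.    3.7   7.5] 0.03149087470171613
```

View pics/w18.png

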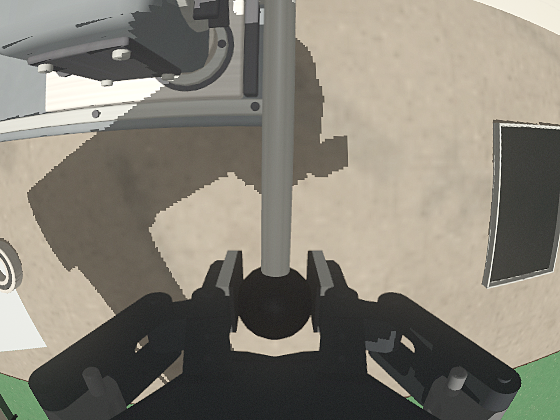

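```bash
python3 -c "
from h import *
s=robot.state()
for k in s: print(k,np.round(s[k],3))
"
```

```text
time_s 20.95
qpos [ 0.429 -0.343 -0.464  0.027 -1.395  1.084]
qvel [-0.     0.009 -0.    -0.003  0.002  0.002]
joint_efforts [ -0.703 -13.988  31.274   6.659   1.446  -0.164]
position [ 0.478 -0.007  0.142]
ee_rot [ 0.999 -0.027  0.031 -0.   ]
contact_force [-5.356  0.962  7.259]
moment [0.43  1.886 0.206]
gripper_width 0.031
```

Call:
servo_tool([
  {"fingers":0.6,"offset":[0,0,0.004],"angular":[0,0,0]},
  {"fingers":0.6,"offset":[-0.003,0,0.006],"angular":[0,-0.03,0]},
  {"fingers":0.6,"offset":[-0.003,0,0.006],"angular":[0,-0.03,0]},
  {"fingers":0.6,"offset":[0,0,0.004],"angular":[0,0,0]},
  {"fingers":0.6,"offset":[0,0,0],"angular":[0,0,0]},
], force=20)

```text
time_s: 21.37
position: [0.478, -0.0069, 0.1362]
ee_rot: [1.0, -0.025, 0.008, -0.001]
contact_force: [-7.7, 2.5, 7.7]
gripper_width: 0.0312
```

```bash
python3 -c "
from h import *
lev()
s=robot.state(); print(s['moment'])
"
```

```text
theta est 0.715 r 0.1522
tool-delta [-0.0057  0.0009  0.0159] world [-0.0054 -0.0005 -0.016 ] yaw now -0.0506 tilt [ 0.017  0.002 -1.   ]
 in target-yaw axes [-0.0054  0.0008  0.016 ]  rotvec tool [-0.0029 -0.0165  0.0074]
[-7.7  2.5  7.7] 0.03124588189445794
[1.08921263 2.32340556 0.09507627]
```

Call:
servo_tool([
  {"fingers":0.6,"offset":[0,0,0.008],"angular":[0,-0.016,0]},
  {"fingers":0.6,"offset":[0,0,0.008],"angular":[0,0,0]},
])

```text
time_s: 21.53
position: [0.48, -0.0069, 0.1265]
ee_rot: [1.0, -0.025, 0.003, -0.001]
contact_force: [-2.5, 0.9, 9.4]
gripper_width: 0.0314
```

```bash
python3 -c "
from h import *
lev()
s=robot.state(); print(s['moment'],s['joint_efforts'].round(1))
"
```

```text
theta est 0.78 r 0.1515
tool-delta [-0.0074  0.0009  0.0063] world [-0.0074 -0.0005 -0.0063] yaw now -0.0492 tilt [ 0.006  0.003 -1.   ]
 in target-yaw axes [-0.0074  0.0009  0.0063]  rotvec tool [-0.003  -0.0056  0.0089]
[-2.5  0.9  9.4] 0.031377140523247714
[0.14615235 0.52560593 0.26874851] [ -0.6 -16.2  30.5   5.3   0.1  -0.2]
```

Call:
servo_tool([
  {"fingers":0.6,"offset":[-0.001,0,0.006],"angular":[0,-0.006,0]},
  {"fingers":0.6,"offset":[0,0,0.004],"angular":[0,0,0]},
  {"fingers":0.6,"offset":[0,0,0.002],"angular":[0,0,0]},
])

```text
time_s: 21.78
position: [0.4815, -0.007, 0.1216]
ee_rot: [1.0, -0.024, 0.003, -0.001]
contact_force: [-7.5, 2.7, 8.0]
gripper_width: 0.0314
```

```bash
python3 -c "
from h import *
lev()
im=camera('wrist'); cv2.imwrite('pics/w19.png',im)
im=camera('side'); cv2.imwrite('pics/s19.png',cv2.resize(im[150:310,200:380],None,fx=3.7,fy=3.7,interpolation=cv2.INTER_CUBIC))
lev()
"
```

```text
theta est 0.814 r 0.151
tool-delta [-0.0089  0.0008  0.0013] world [-0.0089 -0.0004 -0.0014] yaw now -0.0471 tilt [ 0.005  0.002 -1.   ]
 in target-yaw axes [-0.0088  0.0009  0.0014]  rotvec tool [-0.0024 -0.0053  0.0109]
[-7.5  2.7  8. ] 0.03135826603463926
theta est 0.813 r 0.151
tool-delta [-0.0088  0.0008  0.0015] world [-0.0088 -0.0004 -0.0015] yaw now -0.047 tilt [ 0.005  0.002 -1.   ]
 in target-yaw axes [-0.0088  0.0009  0.0015]  rotvec tool [-0.0024 -0.0053  0.011 ]
[-5.4  2.4  9. ] 0.03132191617867127
```

View pics/w19.png

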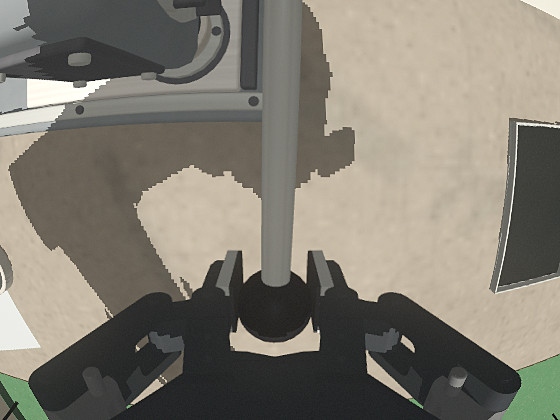

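View pics/s19.png

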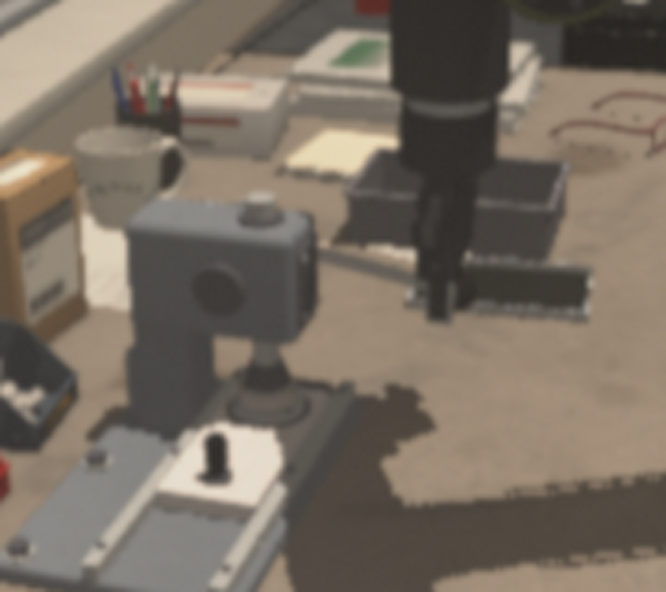

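```bash
python3 - <<'E'
from h import *
im=cv2.imread("pics/s19.png")
cv2.imwrite("pics/s19c.png",cv2.resize(im[200:340,290:480],None,fx=4,fy=4,interpolation=cv2.INTER_CUBIC))
# predicted rod lines for thetas on this crop
o=cv2.imread("pics/s19c.png")
piv=np.array([.6291,-.0165,.15]); ux=np.array([-.998,.058,0])
for th,col in ((.70,(255,0,0)),(.81,(0,255,0)),(.92,(0,0,255))):
    e=.611-th; P=np.array([piv+s*(np.cos(e)*ux+np.sin(e)*np.array([0,0,1])) for s in (0,.145)])
    q=proj("side",P); q=((q-[200,150]+.5)*3.7-.5-[290,200])*4
    cv2.line(o,*[tuple(int(v) for v in a) for a in q],col,1)
cv2.imwrite("pics/s19o.png",o)
E
```

```text
(no output)
```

View pics/s19o.png

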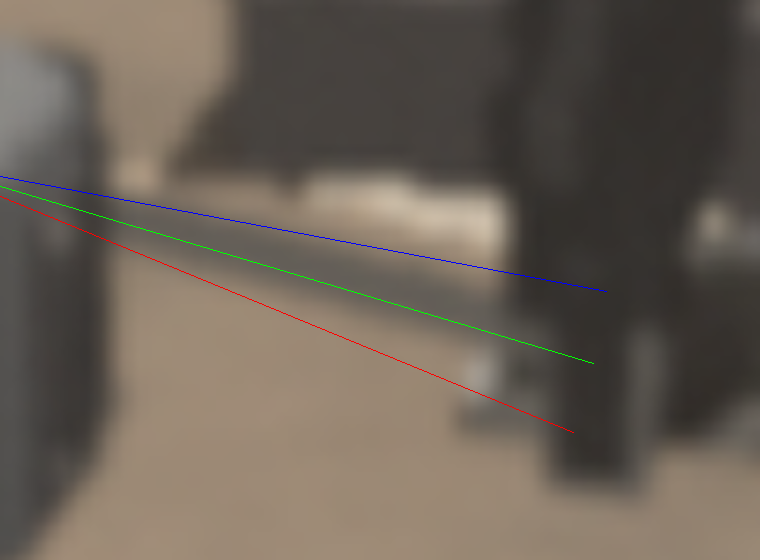

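```bash
python3 - <<'E'
from h import *
for i in range(12):
    im=camera("top" if i%2 else "side"); 
    if i%4==3:
        s=robot.state(); print(s["time_s"],s["position"].round(4),s["contact_force"].round(1),s["qvel"].round(3))
cv2.imwrite("pics/t20.png",im[150:300,100:480].repeat(2,0).repeat(2,1))
lev()
E
```

```text
22.0833 [ 0.4814 -0.007   0.1219] [-6.3  2.1  9.5] [-0.001 -0.001 -0.    -0.001  0.002 -0.001]
22.2833 [ 0.4814 -0.007   0.1219] [-6.7  1.5  8.6] [ 0.001  0.     0.002  0.001 -0.     0.   ]
22.4833 [ 0.4814 -0.007   0.1218] [-6.7  1.4  8.2] [-0.001 -0.001  0.     0.002 -0.    -0.   ]
theta est 0.812 r 0.1511
tool-delta [-0.0088  0.0008  0.0016] world [-0.0088 -0.0004 -0.0016] yaw now -0.047 tilt [ 0.006  0.002 -1.   ]
 in target-yaw axes [-0.0088  0.0009  0.0016]  rotvec tool [-0.0024 -0.0054  0.011 ]
[-6.7  1.4  8.2] 0.031213412141055902
```

View pics/t20.png

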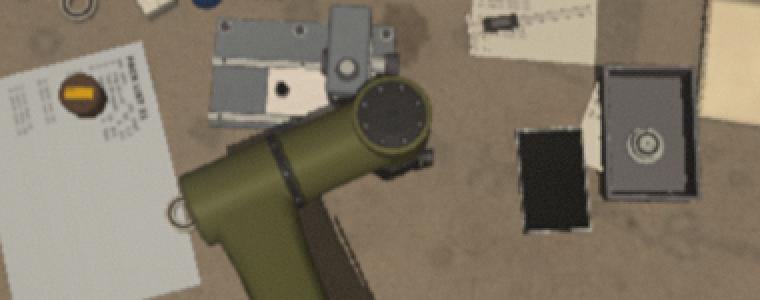

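```bash
python3 - <<'E'
from h import *
im=cv2.imread("pics/t20.png")
# post blob
g=cv2.cvtColor(im,cv2.COLOR_BGR2GRAY)[75:105,268:298]; ys,xs=np.nonzero(g<70); c=(100+(268+xs.mean())/2,150+(75+ys.mean())/2)
i0=cv2.imread("pics/top0.png"); g0=cv2.cvtColor(i0,cv2.COLOR_BGR2GRAY)[185:200,188:202]; y0,x0=np.nonzero(g0<70); c0=(188+x0.mean(),185+y0.mean())
a,b=atz("top",c0,.06),atz("top",c,.06); print(c,c0,a,b,np.linalg.norm(a-b))
im=cv2.imread("pics/s19.png"); cv2.imwrite("pics/s19d.png",cv2.resize(im[330:450,180:340],None,fx=4,fy=4,interpolation=cv2.INTER_CUBIC))
E
```

```text
(np.float64(240.91666666666666), np.float64(194.39285714285714)) (np.float64(194.53846153846155), np.float64(191.69230769230768)) [0.62649354 0.30678982 0.06      ] [0.61445596 0.15744276 0.06      ] 0.14983140513589935
```

View pics/s19d.png

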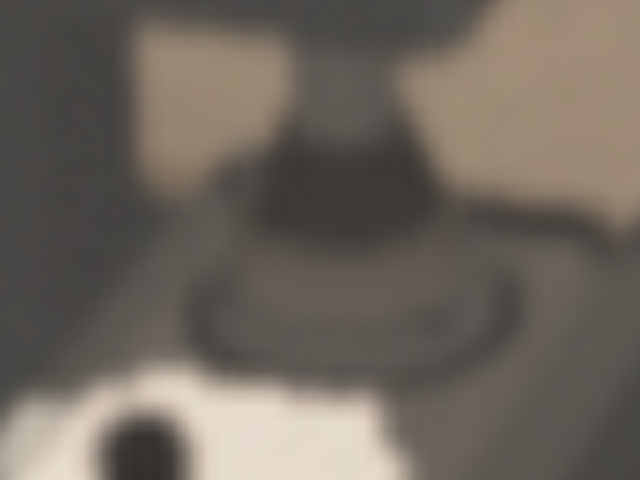

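```bash
python3 - <<'E'
from h import *
print(robot.hand_in())
lev()
E
```

```text
the job is handed in; nothing more can be done
None
the job is handed in; nothing more can be done
```

The job is handed in, at about 22.5 s of the 72 s allowed. The arm was still holding the lever in its hold band.

**What I did:**
- Fitted the 47 mm bearing on the stub axle. It bottomed with 6 N at the expected height, and the wrist view matched the seated position.
- Pushed the shuttle to its stop. The force rose to 35 N and the total travel was about 0.15 m.
- Moved the finished hub from the tray into the tote.
- Gripped the lever ball and pulled it down into the band.

**Last checks:**
- **Lever:** I estimate its angle at 0.77–0.81 rad. The arm pose gave 0.81, and the side view showed the rod just above the 0.81 line. The pose held still for over half a second, with 8–9 N upward on the tool.
- **Foot:** it sits centred on the bearing in the side view. I had no direct reading of its force.
- **Shuttle:** the exact joint value isn't known to me. The 35 N stop, the travel and the foot's position over the bearing all agree with fully home.
- **Hub and bystanders:** the top view shows the hub standing in the tote. The grease tin, caliper and larger bearing (partly hidden by the arm) look where they were.

**What went wrong on the way:**
- The ball slid about 9 mm towards the edge of the pads while I pulled.
- The tool tilted by 0.06 rad for a moment. I lowered the grip to 20 N and corrected the tilt.
- About 7 N of sideways force remained on the tool at hand-in.

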